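# Pack light modules in the transit case

## Task

Pack the finished light modules into the transit case: pile all of them face up on its round plate, each module directly topped with a blue separator (module, separator, module, separator and so on; a spare separator may stay on the bench), neatly centred so that no disc overhangs the plate. When the whole pile stands, close the clear cover fully, and only then swing the latch bar over until it rests in its catch. Leave the solder spool, the flux bottle and the tip-cleaner bowl where they are.

Things in the scene. Friction and masses are not known exactly. Their poses are not given: they have to be found in the camera images.
- module1: a finished round light module: an aluminium disc 56 mm across and 8 mm thick with a white face that carries seven small yellow LEDs; about 50 g. Lies face up loose on the bench at the start. Origin: centre of its underside, z axis towards its face. Only some of the four modules are there each time.
- module2: a finished round light module: an aluminium disc 56 mm across and 8 mm thick with a white face that carries seven small yellow LEDs; about 50 g. Lies face up loose on the bench at the start. Origin: centre of its underside, z axis towards its face. Only some of the four modules are there each time.
- module3: a finished round light module: an aluminium disc 56 mm across and 8 mm thick with a white face that carries seven small yellow LEDs; about 50 g. Lies face up loose on the bench at the start. Origin: centre of its underside, z axis towards its face. Only some of the four modules are there each time.
- module4: a finished round light module: an aluminium disc 56 mm across and 8 mm thick with a white face that carries seven small yellow LEDs; about 50 g. Lies face up loose on the bench at the start. Origin: centre of its underside, z axis towards its face. Only some of the four modules are there each time.
- separator1: a blue plastic separator disc, 56 mm across and 6 mm thick, plain, both faces alike; about 17 g. Lies flat and loose on the bench at the start. Origin: the middle of the disc, 3 mm above its underside; z along its axis. All four are always there; some may not be needed.
- separator2: a blue plastic separator disc, 56 mm across and 6 mm thick, plain, both faces alike; about 17 g. Lies flat and loose on the bench at the start. Origin: the middle of the disc, 3 mm above its underside; z along its axis. All four are always there; some may not be needed.
- separator3: a blue plastic separator disc, 56 mm across and 6 mm thick, plain, both faces alike; about 17 g. Lies flat and loose on the bench at the start. Origin: the middle of the disc, 3 mm above its underside; z along its axis. All four are always there; some may not be needed.
- separator4: a blue plastic separator disc, 56 mm across and 6 mm thick, plain, both faces alike; about 17 g. Lies flat and loose on the bench at the start. Origin: the middle of the disc, 3 mm above its underside; z along its axis. All four are always there; some may not be needed.
- case: the transit case, fixed to the bench: black tray 12 mm thick, x -115 to +70 mm, y +-84 mm about its origin, on the bench under the round plate's centre. Axes: z up, -x to its front (handle, latch), +x to its hinge. Near its front corners, at x = -92, y = -68 and +68 mm, stand two pairs of steel cheeks for the latch pivot and the catch, 21 x 18 mm, up to 68 and 74 mm above the bench.
- plate_top (a point): centre of the top face of the grey round plate (76 mm across, 8 mm thick) on the tray, where the pile stands: 20 mm above the bench, straight above the case's origin. Axes as the case. Behind it, 46 to 50 mm from its centre, stands a fixed clear backstop with a grey top edge, 100 mm wide, reaching 73 mm above the bench.
- cover (a joint): angle of the clear cover, rad: 0 = closed on the tray, grows as its front swings up, 1.57 to 1.7 at the start (stop 1.95). Box 126 mm front to back, 118 wide, 76 tall outside, walls 4 mm, 250 g; closed, it spans x -68 to +58 mm of the case with its rim 12 mm above the bench. Stiff hinge: it stays wherever it is left and must be brought fully down, with 1 to 3 N at the handle.
- cover_hinge (a point): middle of the cover's hinge line, at (58, 0) mm in the case's axes, 12 mm above the bench; the hinge axis is the case's y axis.
- cover_handle (a point): middle of the red U-handle's cross bar: round, 10 mm thick, 70 mm long along the case's y axis, 48 mm out from the cover's front wall on two end arms. 174 mm out from the hinge and 38 mm above the rim in the closed cover: closed, at (-116, 0) mm of the case, 50 mm above the bench; open, on top, about 180 mm up. Pinch it from above across the bar; it can turn between the pads.
- latch (a joint): angle of the latch bar, rad: 0 = lying level across the closed cover's handle arms, end down in the catch; grows as it is raised; pi/2 = upright; 1.65 to 2.0 at the start (stop 2.1). Steel bar 10 x 10 mm, 148 mm from pivot to end plus a red ball 18 mm across, 90 g. Friction holds it near upright; pushed about 0.9 rad past upright it falls level by its own weight.
- latch_pivot (a point): pivot of the latch bar, 60 mm above the bench, at (-92, -68) mm in the case's axes; the pivot axis is the case's x axis. The bar swings from upright over towards the case's +y side.
- latch_tip (a point): centre of the red ball at the tip of the latch bar, 154 mm from the pivot.
- catch (a point): where the closed latch bar's middle line lies in the steel fork of the catch, at (-92, 68) mm in the case's axes, 60 mm above the bench.
- spool: green solder spool, 60 mm across and 56 mm tall, a bystander standing on the bench. Origin: centre of its underside.
- flux: amber flux bottle with red cap, 40 mm across and 100 mm tall, a bystander. Origin: centre of its underside.
- tin: dark steel tip-cleaner bowl, 72 mm across and 34 mm tall, a bystander. Origin: centre of its underside.

How it is judged:
On the way, in this order (a step that is already met when the one before it is completed fails the run):
1. all modules are piled centred on the plate, each directly topped with a separator (horizontal distance between each of module1, module2, module3, module4 and plate_top below 0.01 m and angle between each of module1, module2, module3, module4's own z axis and vertical below 0.1 rad and linear speed of each of module1, module2, module3, module4 below 0.03 m/s and ((horizontal distance between separator1 and plate_top below 0.01 m and angle between the z axis of separator1 and the z axis of plate_top, either way round below 0.1 rad and z of separator1 in the frame of module1 between 0.008 and 0.014 m and linear speed of separator1 below 0.03 m/s) or (horizontal distance between separator2 and plate_top below 0.01 m and angle between the z axis of separator2 and the z axis of plate_top, either way round below 0.1 rad and z of separator2 in the frame of module1 between 0.008 and 0.014 m and linear speed of separator2 below 0.03 m/s) or (horizontal distance between separator3 and plate_top below 0.01 m and angle between the z axis of separator3 and the z axis of plate_top, either way round below 0.1 rad and z of separator3 in the frame of module1 between 0.008 and 0.014 m and linear speed of separator3 below 0.03 m/s) or (horizontal distance between separator4 and plate_top below 0.01 m and angle between the z axis of separator4 and the z axis of plate_top, either way round below 0.1 rad and z of separator4 in the frame of module1 between 0.008 and 0.014 m and linear speed of separator4 below 0.03 m/s)) and ((horizontal distance between separator1 and plate_top below 0.01 m and angle between the z axis of separator1 and the z axis of plate_top, either way round below 0.1 rad and z of separator1 in the frame of module2 between 0.008 and 0.014 m and linear speed of separator1 below 0.03 m/s) or (horizontal distance between separator2 and plate_top below 0.01 m and angle between the z axis of separator2 and the z axis of plate_top, either way round below 0.1 rad and z of separator2 in the frame of module2 between 0.008 and 0.014 m and linear speed of separator2 below 0.03 m/s) or (horizontal distance between separator3 and plate_top below 0.01 m and angle between the z axis of separator3 and the z axis of plate_top, either way round below 0.1 rad and z of separator3 in the frame of module2 between 0.008 and 0.014 m and linear speed of separator3 below 0.03 m/s) or (horizontal distance between separator4 and plate_top below 0.01 m and angle between the z axis of separator4 and the z axis of plate_top, either way round below 0.1 rad and z of separator4 in the frame of module2 between 0.008 and 0.014 m and linear speed of separator4 below 0.03 m/s)) and ((horizontal distance between separator1 and plate_top below 0.01 m and angle between the z axis of separator1 and the z axis of plate_top, either way round below 0.1 rad and z of separator1 in the frame of module3 between 0.008 and 0.014 m and linear speed of separator1 below 0.03 m/s) or (horizontal distance between separator2 and plate_top below 0.01 m and angle between the z axis of separator2 and the z axis of plate_top, either way round below 0.1 rad and z of separator2 in the frame of module3 between 0.008 and 0.014 m and linear speed of separator2 below 0.03 m/s) or (horizontal distance between separator3 and plate_top below 0.01 m and angle between the z axis of separator3 and the z axis of plate_top, either way round below 0.1 rad and z of separator3 in the frame of module3 between 0.008 and 0.014 m and linear speed of separator3 below 0.03 m/s) or (horizontal distance between separator4 and plate_top below 0.01 m and angle between the z axis of separator4 and the z axis of plate_top, either way round below 0.1 rad and z of separator4 in the frame of module3 between 0.008 and 0.014 m and linear speed of separator4 below 0.03 m/s)) and ((horizontal distance between separator1 and plate_top below 0.01 m and angle between the z axis of separator1 and the z axis of plate_top, either way round below 0.1 rad and z of separator1 in the frame of module4 between 0.008 and 0.014 m and linear speed of separator1 below 0.03 m/s) or (horizontal distance between separator2 and plate_top below 0.01 m and angle between the z axis of separator2 and the z axis of plate_top, either way round below 0.1 rad and z of separator2 in the frame of module4 between 0.008 and 0.014 m and linear speed of separator2 below 0.03 m/s) or (horizontal distance between separator3 and plate_top below 0.01 m and angle between the z axis of separator3 and the z axis of plate_top, either way round below 0.1 rad and z of separator3 in the frame of module4 between 0.008 and 0.014 m and linear speed of separator3 below 0.03 m/s) or (horizontal distance between separator4 and plate_top below 0.01 m and angle between the z axis of separator4 and the z axis of plate_top, either way round below 0.1 rad and z of separator4 in the frame of module4 between 0.008 and 0.014 m and linear speed of separator4 below 0.03 m/s))), for 0.3 s.
2. the cover is closed (value of joint cover below 0.05 rad), for 0.2 s.
3. the latch bar rests in its catch (value of joint latch below 0.06 rad), for 0.2 s.
At the end, for the whole second after the job is handed in: Every module present lies flat and face up with its centre within 10 mm of the plate's centre, with a separator lying flat directly on it and likewise within 10 mm of the plate's centre; all at rest; the cover is closed (below 0.05 rad) and the latch bar lies in its catch (below 0.06 rad) (all of step 1 and value of joint cover below 0.05 rad and value of joint latch below 0.06 rad and velocity of joint each of cover, latch below 0.05 rad/s); the robot touches nothing.
It fails at once if the solder spool is moved more than 30 mm or knocked over (distance of spool from where it was at the start of the episode above 0.03 m or angle between spool's own z axis and vertical above 0.5 rad).
It fails at once if the flux bottle is moved more than 30 mm or knocked over (distance of flux from where it was at the start of the episode above 0.03 m or angle between flux's own z axis and vertical above 0.5 rad).
It fails at once if the tip-cleaner bowl is moved more than 30 mm or knocked over (distance of tin from where it was at the start of the episode above 0.03 m or angle between tin's own z axis and vertical above 0.5 rad).
Of module1, module2, module3, module4 only 3 to 4 are there at a start; the rules pass over those that are not, and their reading is None.
At some moment in a run one of module1, module2, module3, module4, separator1, separator2, separator3, separator4 may be knocked a few centimetres aside while the robot is not near it.
Once in a run the grip may slacken for a moment while it holds something.
It also fails if it takes over 210 s, if anything falls off the work surface, if the arm or the gripper's body presses on something with over 40 N, if the wrist force passes 120 N, or if a joint passes its speed limit or range.

## Robot

A 6-joint arm with a two-finger parallel gripper is mounted at the origin on the work surface. World frame = base frame: x ahead of the robot, y to its left, z up, the work surface at z = 0. Lengths are in m, angles in rad, forces in N, time in s.
With the tool pointing down it reaches from about 0.35 to 0.975 m from the base axis. Payload 4.9 kg.
Tool frame: the origin (TCP) lies at the very end of the fingers, on their centre line; the grasp point (between the pads) lies 19 mm behind it (ctrl.tcp_to_grasp is the z of the grasp point in the tool frame, in m); z points along the fingers, y is the line along which they close (so a half turn about z gives the same grasp; the last joint's range is limited). The gripper opens to 85 mm and grips with 20 to 120 N. Pads are 22 mm wide; open, the fingers measure 114 mm over their backs; the gripper's body (76 mm by 85 mm) begins 54 mm behind the grasp point. The pads swing forward as they close: fully open they stand 13 mm farther back than shut.
Start: joints at [1.178, 0.053, 1.613, -0, 1.476, -0.119], TCP at [0.169, 0.602, 0.231] pointing down, gripper open.
Joint ranges: [-3.01, 3.01], [-1.01, 2.22], [0.06, 2.58], [-1.02, 4.17], [0.09, 2.62], [-3.14, 3.14]. Speed limits (rad/s): [2.57, 2.57, 3.14, 3.14, 3.14, 3.14].

## Interface

Orientations are given as a rotation vector (axis times angle).
In Python, from station import ctrl, eyes, job, nets gives the robot as it stands. The module is installed in compiled form; this text tells all that it offers.
- The arm moves only by the tool jog_arm, never from a script. Its argument "commands" is one flat list of numbers, 7 for each row, row after row: the shift along the tool's x, y, z each as a share of 0.06 m, from -1 to 1, then the turn, a rotation vector about the tool's x, y, z each as a share of 0.1 rad, from -1 to 1, then the finger opening in mm, from 0 to 85.4. In form: [x, y, z, ax, ay, az, grip, x, y, z, ax, ay, az, grip, ...]. A call has 1 to 20 rows; each row shifts and turns the commanded pose from where the row before left it, along the tool's axes as they then stand; what a row does not reach is not made up. A row lasts 1/8 s, in which the tool goes at most 62.5 mm and 10.7 degrees, less where a joint would pass 70% of its speed; a pose out of reach is approached as far as the arm can. A call with a number of a shift or a turn outside -1 to 1 is refused whole. A call with a gripper value outside its range is refused whole. The fingers move at their own pace and stop on an object; "newtons" is the grip in N (left out, the last holds). Time passes only in rows, so rows that do not move let the fingers close. It gives the time, the measured TCP pose, the force, the opening and the grip force at its end, in the units of the state.
- ctrl.get_obs(): the state, without advancing time (a new reading comes with each control period).
- eyes.get_image(name): name is "side" or "top"; returns a dict with "image" (384x512x3 uint8, red, green, blue), "z_map" (384x512 float32, m along the optical axis (not along the pixel's ray), 0 where there is no reading), "K" (3x3 intrinsics, pixels), "dist_coeffs" ([k1, k2, p1, p2, k3] as OpenCV has them; the pictures are not rectified), "cam_to_world" (4x4, takes a point from camera to world coordinates). Camera axes: x right, y up, looking along -z (the intrinsics and any distortion apply to the point x, -y, -z); pixel columns grow to the right and rows downward; lengths in m; the calibration is good to about 2 mm. A picture is of the moment at which its call begins.
- job.finish_job(): hands the job in; it is judged then, once.
Trained networks look in the newest picture that a camera, given by its name, has taken for a name from the list of things; names that differ only in an ending like _2 or _b are one class to them, and where a whole thing is asked for, a point or a joint stands for the part that bears it (a point fixed in the world has none). Each returns a list of dicts, best first, with "p" (0 to 1); they miss things now and then, are a little off and sometimes report something else, mostly with a low value. They report only what shows in the picture. A call takes as long as a camera call.
- nets.silhouettes(camera, name): "mask" (384x512 bool, what is visible of it) and "bbox" ([left, top, right, bottom] in pixels, round what is visible of it).
The state is a dict: "t": time; "q": joint angles; "dq": joint speeds; "effort": joint torques, N m; "tool_pos": TCP position; "tool_rot": TCP orientation; "contact_force": force on the tool from outside, world axes, zero at the start; "wrist_torque": the same for the moment, N m; "opening": finger opening in m; "grip_force": force on a finger pad.
Only numpy, scipy, OpenCV 4.12 (cv2) and the standard library are available. Lean on these libraries where they do the work, as an engineer would, in place of code of your own. Each camera call takes 0.05 s, during which the arm holds its last target. There are 200 camera calls.

## Working session

There is one attempt and no reset: what is moved stays moved. The work goes in short steps, Python scripts to look and compute and a tool call to move; the robot and the scene stay as the last step left them, time stands still between calls to the robot, and variables do not carry over. Pictures are saved under pics/ and viewed, at most 14 in all, crops included, and the job is handed in when it is done.

Besides the shell and the picture viewer there is one more tool, called after "Emit:" as a command line: name --argument value ..., lists and objects as JSON in quotes. jog_arm: Moves the arm, as the interface text tells. Shift numbers are shares of 0.06 m and turn numbers shares of 0.1 rad, none past 1 either way. Its arguments: {"type":"object","properties":{"commands":{"type":"array","items":{"type":"number"}},"newtons":{"type":"number"}},"required":["commands"]}

```bash
mkdir -p pics; ls; cat > h.py <<'E'
import numpy as np, cv2
from station import ctrl, eyes, job, nets
def snap(cam, fn=None):
    d=eyes.get_image(cam)
    if fn: cv2.imwrite('pics/'+fn, d['image'][:,:,::-1])
    return d
def world(d):
    h,w=d['z_map'].shape
    u,v=np.meshgrid(np.arange(w),np.arange(h))
    p=cv2.undistortPoints(np.stack([u,v],-1).reshape(-1,1,2).astype(np.float64),d['K'],np.array(d['dist_coeffs'])).reshape(h,w,2)
    z=d['z_map']; P=np.stack([p[...,0]*z,-p[...,1]*z,-z,np.ones_like(z)],-1)
    return (P@d['cam_to_world'].T)[...,:3]
E
python3 - <<'E'
from h import *
for c in ('top','side'):
    d=snap(c,c+'0.png'); print(c,d['cam_to_world'].round(3).tolist(),d['K'].tolist(),d['dist_coeffs'])
    W=world(d)
    for n in ('module1','separator1','case','spool','flux','tin','cover','latch','cover_handle','latch_tip'):
        for r in nets.silhouettes(c,n):
            m=r['mask']&(d['z_map']>0); P=W[m]
            print(n,round(r['p'],2),[int(x) for x in r['bbox']],m.sum(),np.median(P,0).round(4) if len(P) else '', (P.min(0).round(3),P.max(0).round(3)) if len(P) else '')
o=ctrl.get_obs(); print(o); print(ctrl.tcp_to_grasp)
E
```

```text
pics
top [[0.023, 0.978, -0.208, 0.325], [-1.0, 0.022, -0.01, -0.022], [-0.005, 0.208, 0.978, 1.19], [0.0, 0.0, 0.0, 1.0]] [[433.0108504695092, 0.0, 253.60454470850215], [0.0, 433.0108504695092, 189.24793732281248], [0.0, 0.0, 1.0]] [-0.08721796  0.          0.          0.          0.        ]
module1 0.81 [337, 247, 352, 270] 328 [ 0.383  -0.2573  0.008 ] (array([ 0.356, -0.283, -0.003]), array([ 0.41 , -0.233,  0.015]))
module1 0.78 [123, 173, 143, 196] 338 [0.584  0.3324 0.0074] (array([ 0.555,  0.304, -0.002]), array([0.615, 0.365, 0.014]))
module1 0.77 [319, 201, 339, 221] 316 [ 0.5193 -0.2235  0.0077] (array([ 0.492, -0.249,  0.   ]), array([ 0.546, -0.196,  0.014]))
separator1 0.86 [106, 223, 129, 241] 324 [0.4454 0.366  0.0051] (array([ 0.42 ,  0.339, -0.006]), array([0.473, 0.397, 0.012]))
separator1 0.85 [359, 187, 381, 209] 283 [ 0.5589 -0.3327  0.0057] (array([ 0.533, -0.359, -0.002]), array([ 0.587, -0.309,  0.013]))
separator1 0.85 [155, 234, 173, 253] 298 [0.4151 0.2361 0.0053] (array([ 0.39 ,  0.21 , -0.001]), array([0.44 , 0.262, 0.012]))
separator1 0.72 [333, 248, 3
[... 3568 characters left out ...]
.671, 0.11 , 0.212]))
{'t': 1.1, 'q': array([ 1.17801119e+00,  5.26892870e-02,  1.61291852e+00, -2.02287993e-05,
        1.47599724e+00, -1.18999052e-01]), 'dq': array([ 0.00144018, -0.00037038, -0.00071857,  0.00030683,  0.00035937,
       -0.00196667]), 'effort': array([ 7.63798635e-04, -3.93699288e+01, -3.70461345e+01, -2.12190338e-05,
        4.79561859e-04, -3.76113775e-06]), 'tool_pos': array([0.16898077, 0.60169535, 0.23129914]), 'tool_rot': array([ 4.28715016e-01,  3.11218655e+00, -2.68379212e-05]), 'contact_force': array([ 0.72489421, -0.08973043,  0.12474313]), 'wrist_torque': array([-0.05961993,  0.04395629,  0.00876263]), 'grip_force': 0.0, 'opening': 0.08535120623141873}
-0.0187
```

View pics/top0.png

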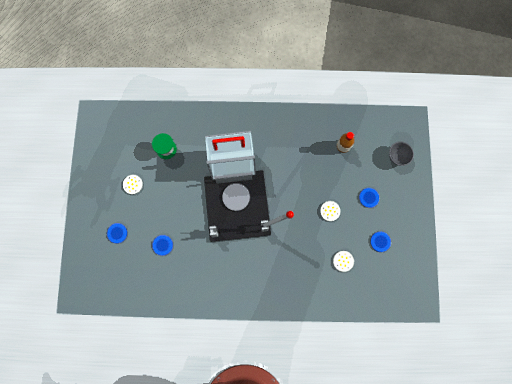

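View pics/side0.png

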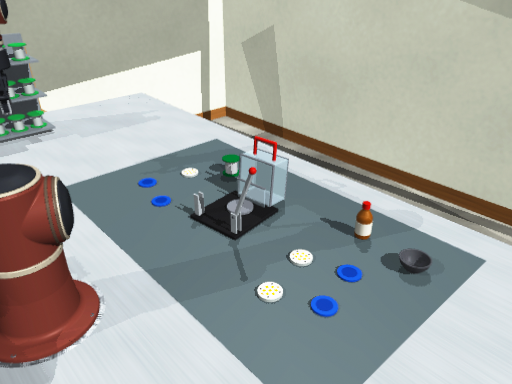

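Top view: three modules at (132,184), (330,211) and (343,261), and four separators at (117,233), (162,245), (369,198) and (381,242). The plate is at (236,197), the cover stands open and the latch leans to the right with its ball at (290,214). The side view agrees. Next I measure disc, plate and case positions more precisely.

```bash
cat >> h.py <<'E'
def ray(d,px,z):
    p=cv2.undistortPoints(np.array(px,float).reshape(-1,1,2),d['K'],np.array(d['dist_coeffs'])).reshape(-1,2)
    r=np.c_[p[:,0],-p[:,1],-np.ones(len(p))]@d['cam_to_world'][:3,:3].T; o=d['cam_to_world'][:3,3]
    return o+r*((z-o[2])/r[:,2])[:,None]
def blobs(d,lo,hi,amin=60,amax=900):
    h=cv2.cvtColor(d['image'],cv2.COLOR_RGB2HSV); m=cv2.inRange(h,lo,hi)
    n,l,s,c=cv2.connectedComponentsWithStats(m)
    return [(c[i],s[i]) for i in range(1,n) if amin<s[i,4]<amax]
def discs(cam,d=None):
    """networks' masks -> [(kind,p,x,y,z)] by robust mean of plane-intersected mask pixels"""
    d=d or snap(cam); W=world(d); out=[]
    for n,h in (('module1',.008),('separator1',.006)):
        for r in nets.silhouettes(cam,n):
            m=r['mask']; v,u=np.nonzero(m)
            z=np.median(W[m][:,2]); (cx,cy),_=cv2.minEnclosingCircle(ray(d,np.c_[u,v],z)[:,:2].astype(np.float32))
            c=ray(d,np.c_[u,v],z).mean(0); rgb=d['image'][m].mean(0)
            out.append((n[:3],round(r['p'],2),*c[:2].round(4),round(float(z),4),'blue' if rgb[2]>1.5*rgb[0] else 'white',int(m.sum())))
    return out
E
python3 - <<'E'
from h import *
for c in ('top','side'):
    d=snap(c); print(c)
    for o in discs(c,d): print(o)
    b=blobs(d,(105,150,100),(130,255,255)); print('blue',[(*ray(d,x[0],.005)[0][:2].round(4),x[1][4]) for x in b])
    W=world(d); X,Y,Z=W[...,0],W[...,1],W[...,2]
    img=d['image'].astype(int); roi=(abs(X-.56)<.06)&(abs(Y-.04)<.06)&(Z>.012)&(Z<.028)
    m=roi&(img.min(-1)>90)&(np.ptp(img,axis=-1)<40)
    n,l,s,cc=cv2.connectedComponentsWithStats(m.astype(np.uint8)); i=1+s[1:,4].argmax()
    cs,_=cv2.findContours((l==i).astype(np.uint8),0,2); k=max(cs,key=len).reshape(-1,2)
    e=cv2.fitEllipse(k); print('plate',s[i],ray(d,[e[0]],.02),'mean',ray(d,[cc[i]],.02), np.median(Z[l==i]))
    ch=(abs(X-.47)<.03)&(abs(Y-.03)<.12)&(Z>.045)&(Z<.08)
    for sg in (1,-1):
        P=W[ch&((Y-.035)*sg>0)]; print('cheek',len(P),np.median(P,0),P.min(0),P.max(0))
    tr=(abs(Z-.012)<.006)&(img.max(-1)<60)&(abs(X-.5)<.2)&(abs(Y-.03)<.15)
    P=W[tr]; r=cv2.minAreaRect(P[:,:2].astype(np.float32)); print('tray',len(P),r)
    h=cv2.cvtColor(d['image'],cv2.COLOR_RGB2HSV); red=((h[...,0]<6)|(h[...,0]>174))&(h[...,1]>180)&(h[...,2]>80)
    hd=red&(Z>.13)&(abs(X-.65)<.1)&(abs(Y-.05)<.08); P=W[hd]; print('handle',len(P),P.mean(0),P.min(0),P.max(0))
    tp=red&(abs(X-.47)<.04)&(Z>.15)&(Z<.25); P=W[tp]; print('tip',len(P),P.mean(0),P.max(0))
E
```

```text
top
('mod', 0.82, np.float64(0.5816), np.float64(0.3308), 0.0074, 'white', 311)
('mod', 0.79, np.float64(0.5193), np.float64(-0.2231), 0.008, 'white', 287)
('mod', 0.71, np.float64(0.5733), np.float64(0.0394), 0.0145, 'white', 6073)
('mod', 0.58, np.float64(0.3834), np.float64(-0.2577), 0.0079, 'white', 354)
('sep', 0.86, np.float64(0.415), np.float64(0.2356), 0.0055, 'blue', 275)
('sep', 0.8, np.float64(0.4394), np.float64(-0.3608), 0.0055, 'blue', 371)
('sep', 0.74, np.float64(0.641), np.float64(0.0514), 0.1329, 'white', 1922)
('sep', 0.68, np.float64(0.56), np.float64(-0.3336), 0.0062, 'blue', 298)
('sep', 0.67, np.float64(0.688), np.float64(-0.4264), 0.0191, 'white', 472)
('sep', 0.6, np.float64(0.4474), np.float64(0.3643), 0.0055, 'blue', 300)
('sep', 0.38, np.float64(0.52), np.float64(-0.2236), 0.008, 'white', 286)
blue [(np.float64(0.561), np.float64(-0.3337), np.int32(314)), (np.float64(0.4454), np.float64(0.3656), np.int32(321)), (np.float64(0.4381), np.float64(-0.3622), np.int32(330)), (np.float64(0.4157), np.float64(0.2361), np.int32(332))]
plate [222 184  28  27 576] [[0.
[... 1322 characters left out ...]
6), np.int32(467))]
plate [240 200  13  15 137] [[0.55744901 0.0150951  0.02      ]] mean [[0.55662231 0.01495734 0.02      ]] 0.018022226653230278
cheek 88 [0.45476772 0.08770145 0.05892139] [0.44003398 0.07921361 0.04549805] [0.46362003 0.10115145 0.07470503]
cheek 94 [ 0.46218096 -0.04931204  0.06063356] [ 0.45464798 -0.05742273  0.04660681] [ 0.48080327 -0.03579042  0.07945525]
tray 1434 ((0.5270693898200989, 0.032276421785354614), (0.18742796778678894, 0.1708710491657257), 7.733345985412598)
handle 147 [0.65778848 0.04692848 0.16901595] [0.64827262 0.0089858  0.13565393] [0.66772788 0.09123316 0.18597403]
tip 37 [ 0.47259302 -0.10272357  0.20586148] [ 0.48186987 -0.09535794  0.21041433]
```

Emit:
jog_arm --commands '[0,0,0,0,0,-1,72,0,0,0,0,0,-1,72,0,0,0,0,0,-1,72,0,0,0,0,0,-1,72,0,0,0,0,0,-0.1,72,0,0,0,0,0,0,72]'

```text
t: 2.15
tool_pos: [0.169, 0.6017, 0.2313]
tool_rot: [0.212, -3.134, -0.0]
contact_force: [0.1, 0.4, -0.3]
opening: 0.0721
grip_force: 0.0
```

```bash
cat >> h.py <<'E'
def go(*t):
    o=ctrl.get_obs(); R=cv2.Rodrigues(np.array(o['tool_rot']))[0]
    p=np.array(o['tool_pos']); print('at',p.round(4),'open',round(o['opening'],4),'F',o['contact_force'].round(1),'grip',round(o['grip_force'],1),'t',o['t'])
    for q in t:
        s=R.T@(np.array(q)-p)/.06; print(q,'units',s.round(2),'n',int(np.ceil(abs(s).max()))); p=np.array(q)
    return R
E
python3 -c "
from h import *
print(go((.580,.329,.231),(.580,.329,.03)).round(3))"
```

```text
at [0.169  0.6017 0.2313] open 0.0721 F [ 0.1  0.4 -0.3] grip 0.0 t 2.15
(0.58, 0.329, 0.231) units [-6.18 -5.43  0.  ] n 7
(0.58, 0.329, 0.03) units [-0.   -0.    3.35] n 4
[[-0.991 -0.135 -0.   ]
 [-0.135  0.991  0.   ]
 [ 0.     0.    -1.   ]]
```

Emit:
jog_arm --commands '[-0.618,-0.543,0,0,0,0,72,-0.618,-0.543,0,0,0,0,72,-0.618,-0.543,0,0,0,0,72,-0.618,-0.543,0,0,0,0,72,-0.618,-0.543,0,0,0,0,72,-0.618,-0.543,0,0,0,0,72,-0.618,-0.543,0,0,0,0,72,-0.618,-0.543,0,0,0,0,72,-0.618,-0.543,0,0,0,0,72,-0.618,-0.543,0,0,0,0,72,0,0,0.9,0,0,0,72,0,0,0.9,0,0,0,72,0,0,0.9,0,0,0,72,0,0,0.5,0,0,0,72,0,0,0,0,0,0,72]'

```text
t: 4.03
tool_pos: [0.5781, 0.3281, 0.0356]
tool_rot: [0.212, -3.128, 0.004]
contact_force: [-0.0, -0.0, 0.2]
opening: 0.0719
grip_force: 0.0
```

```bash
python3 -c "
from h import *
go((.580,.329,.015))
for c in ('top','side'):
    d=snap(c,c+'1.png')
    im=d['image']
    if c=='side': cv2.imwrite('pics/s1c.png',cv2.resize(im[120:220,140:260,::-1],None,fx=5,fy=5))
    W=world(d); s=[x for x in discs(c,d) if x[0]=='mod']; print(s)
"
```

```text
at [0.5781 0.3281 0.0356] open 0.0719 F [-0.  -0.   0.2] grip 0.0 t 4.025
(0.58, 0.329, 0.015) units [-0.04  0.01  0.34] n 1
[('mod', 0.69, np.float64(0.5187), np.float64(-0.2228), 0.0081, 'white', 294), ('mod', 0.66, np.float64(0.3844), np.float64(-0.2571), 0.008, 'white', 317), ('mod', 0.6, np.float64(0.5749), np.float64(0.3169), 0.0082, 'white', 63)]
[('mod', 0.89, np.float64(0.5138), np.float64(-0.2281), 0.0073, 'white', 260), ('mod', 0.78, np.float64(0.3792), np.float64(-0.2633), 0.0077, 'white', 392), ('mod', 0.42, np.float64(0.5797), np.float64(0.3215), 0.0059, 'white', 130)]
```

View pics/s1c.png

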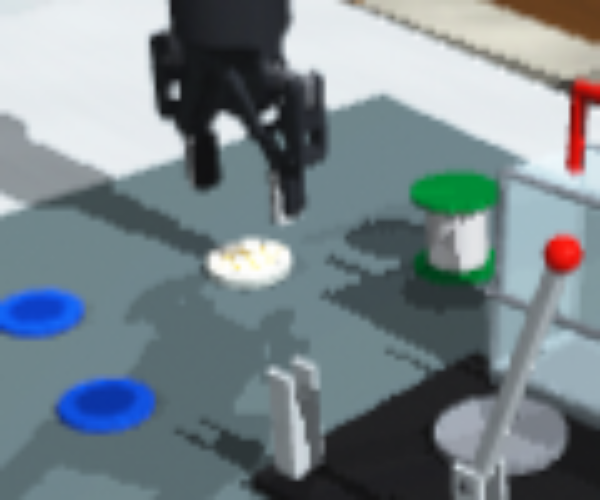

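Emit:
jog_arm --commands '[-0.03,0.01,0.25,0,0,0,72,0,0,0.25,0,0,0,72,0,0,0.05,0,0,0,72,0,0,0,0,0,0,72]'

```text
t: 4.82
tool_pos: [0.5817, 0.3299, 0.0052]
tool_rot: [0.214, -3.133, 0.001]
contact_force: [0.2, -0.3, -0.1]
opening: 0.072
grip_force: 0.0
```

Emit:
jog_arm --commands '[0,0,0.04,0,0,0,72,0,0,0,0,0,0,72]'

```text
t: 5.08
tool_pos: [0.5825, 0.3302, 0.0041]
tool_rot: [-0.214, 3.134, 0.0]
contact_force: [-0.5, -0.3, 0.1]
opening: 0.0724
grip_force: 0.0
```

Emit:
jog_arm --commands '[0,0,0.035,0,0,0,66,0,0,0,0,0,0,66,0,0,0,0,0,0,66]'

```text
t: 5.45
tool_pos: [0.5823, 0.3301, 0.0019]
tool_rot: [-0.214, 3.134, 0.0]
contact_force: [0.1, 1.3, -0.3]
opening: 0.066
grip_force: 0.0
```

Emit:
jog_arm --commands '[0,0,0,0,0,0,50,0,0,0,0,0,0,40,0,0,0,0,0,0,40,0,0,0,0,0,0,40]' --newtons 40

```text
t: 5.95
tool_pos: [0.5828, 0.3304, 0.0027]
tool_rot: [-0.214, 3.133, 0.001]
contact_force: [-1.5, 0.8, 5.2]
opening: 0.0526
grip_force: 41.4
```

Emit:
jog_arm --commands '[0,0,-0.3,0,0,0,40,0,0,-0.8,0,0,0,40,0,0,-1,0,0,0,40,0,0,-1,0,0,0,40,0,0,-0.3,0,0,0,40,0,0,0,0,0,0,40]'

```text
t: 6.7
tool_pos: [0.5829, 0.3304, 0.2077]
tool_rot: [-0.214, 3.131, 0.002]
contact_force: [-0.3, -0.6, -1.3]
opening: 0.0523
grip_force: 41.9
```

```bash
python3 -c "
from h import *
go((.5505,.0367,.2))
d=snap('side','side2.png')
cv2.imwrite('pics/s2c.png',cv2.resize(d['image'][60:200,120:280,::-1],None,fx=4,fy=4))
W=world(d)
print(discs('side',d)); print(discs('top'))
"
```

```text
at [0.5829 0.3304 0.2077] open 0.0523 F [-0.3 -0.6 -1.3] grip 41.9 t 6.7
(0.5505, 0.0367, 0.2) units [ 1.2  -4.78  0.12] n 5
[('mod', 0.75, np.float64(0.5159), np.float64(-0.2288), 0.0071, 'white', 305), ('mod', 0.73, np.float64(0.3783), np.float64(-0.2627), 0.0076, 'white', 411), ('mod', 0.51, np.float64(0.5731), np.float64(0.3216), 0.2127, 'white', 83), ('mod', 0.28, np.float64(0.6856), np.float64(-0.4228), 0.0234, 'white', 627), ('mod', 0.2, np.float64(0.6816), np.float64(0.2333), 0.0334, 'white', 323), ('sep', 0.68, np.float64(0.4121), np.float64(0.2287), 0.0042, 'blue', 174), ('sep', 0.67, np.float64(0.4416), np.float64(0.3578), 0.004, 'blue', 121), ('sep', 0.58, np.float64(0.4341), np.float64(-0.3651), 0.0058, 'blue', 478), ('sep', 0.55, np.float64(0.555), np.float64(-0.3371), 0.0056, 'blue', 320)]
[('mod', 0.55, np.float64(0.3829), np.float64(-0.2565), 0.0079, 'white', 352), ('mod', 0.52, np.float64(0.5186), np.float64(-0.2219), 0.0078, 'white', 308), ('mod', 0.48, np.float64(0.5707), np.float64(0.3155), 0.2072, 'white', 85), ('sep', 0.82, np.float64(0.56), np.float64(-0.3332), 0.0059, 'blue', 329), ('sep', 0.67, np.float64(0.4386), np.float64(-0.3616), 0.006, 'blue', 339), ('sep', 0.65, np.float64(0.4153), np.float64(0.2363), 0.0057, 'blue', 296), ('sep', 0.5, np.float64(0.4507), np.float64(0.3543), 0.0056, 'blue', 159)]
```

View pics/s2c.png

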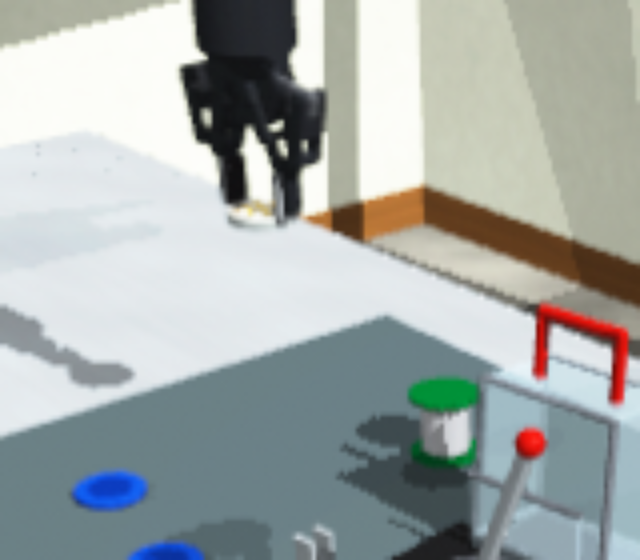

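Emit:
jog_arm --commands '[0.195,-0.795,0,0,0,0,40,0.195,-0.795,0,0,0,0,40,0.195,-0.795,0,0,0,0,40,0.195,-0.795,0,0,0,0,40,0.195,-0.795,0,0,0,0,40,0.195,-0.795,0,0,0,0,40,0,0,0.8,0,0,0,40,0,0,0.9,0,0,0,40,0,0,0.6,0,0,0,40,0,0,0.33,0,0,0,40,0,0,0,0,0,0,40,0,0,0,0,0,0,40]'

```text
t: 8.5
tool_pos: [0.5531, 0.037, 0.0498]
tool_rot: [-0.214, 3.131, -0.001]
contact_force: [-0.2, 0.4, -0.2]
opening: 0.0522
grip_force: 42.0
```

```bash
python3 -c "
from h import *
go((.552,.0372,.0232))
"
```

```text
at [0.5531 0.037  0.0498] open 0.0522 F [-0.2  0.4 -0.2] grip 42.0 t 8.5
(0.552, 0.0372, 0.0232) units [0.02 0.01 0.44] n 1
```

Lower until contact, release, and lift.

Emit:
jog_arm --commands '[0.02,0.01,0.2,0,0,0,40,0,0,0.2,0,0,0,40,0,0,0.05,0,0,0,40,0,0,0,0,0,0,40]'

```text
t: 9.0
tool_pos: [0.5507, 0.0375, 0.0226]
tool_rot: [0.214, -3.134, -0.0]
contact_force: [-5.5, 0.7, 11.0]
opening: 0.0525
grip_force: 44.5
```

Emit:
jog_arm --commands '[0,0,0,0,0,0,68,0,0,0,0,0,0,68,0,0,0,0,0,0,68,0,0,-0.3,0,0,0,72,0,0,-1,0,0,0,72,0,0,-1,0,0,0,72,0,0,-1,0,0,0,72,0,0,-0.4,0,0,0,72,0,1,0,0,0,0,72,0,1,0,0,0,0,72,0,1,0,0,0,0,72,0,0,0,0,0,0,72]'

```text
t: 10.5
tool_pos: [0.5249, 0.2192, 0.2444]
tool_rot: [-0.223, 3.132, 0.001]
contact_force: [0.0, -0.5, 0.6]
opening: 0.072
grip_force: 0.0
```

```bash
cat >> h.py <<'E'
def look(fn=None):
    d=snap('top',fn)
    for c,s in blobs(d,(105,150,100),(130,255,255)): print('blue',ray(d,c,.006)[0][:2].round(4),s[4],c.round(0))
    for o in discs('top',d):
        if o[0]=='mod' or (abs(o[2]-.55)<.05 and abs(o[3]-.04)<.05): print(o)
    return d
E
python3 -c "
from h import *
go((.4157,.2361,.2),(.4474,.365,.2))
d=look('top3.png'); cv2.imwrite('pics/t3c.png',cv2.resize(d['image'][120:250,190:310,::-1],None,fx=4,fy=4))
d=snap('side'); print(discs('side',d))
"
```

```text
at [0.5249 0.2192 0.2444] open 0.072 F [ 0.  -0.5  0.6] grip 0.0 t 10.5
(0.4157, 0.2361, 0.2) units [1.76 0.54 0.74] n 2
(0.4474, 0.365, 0.2) units [-0.83  2.05  0.  ] n 3
blue [ 0.5608 -0.3335] 314 [369. 197.]
blue [ 0.4379 -0.3618] 328 [380. 241.]
blue [0.4164 0.2325] 285 [163. 245.]
('mod', 0.9, np.float64(0.5524), np.float64(0.037), 0.0279, 'white', 288)
('mod', 0.58, np.float64(0.518), np.float64(-0.2221), 0.0077, 'white', 294)
('mod', 0.56, np.float64(0.5595), np.float64(-0.3336), 0.0059, 'blue', 312)
[('mod', 0.7, np.float64(0.5144), np.float64(-0.2287), 0.0071, 'white', 325), ('sep', 0.69, np.float64(0.5554), np.float64(-0.3374), 0.0055, 'blue', 324), ('sep', 0.68, np.float64(0.4336), np.float64(-0.3659), 0.006, 'blue', 425), ('sep', 0.66, np.float64(0.4418), np.float64(0.3586), 0.0041, 'blue', 102), ('sep', 0.47, np.float64(0.4129), np.float64(0.23), 0.0041, 'blue', 171)]
```

View pics/t3c.png

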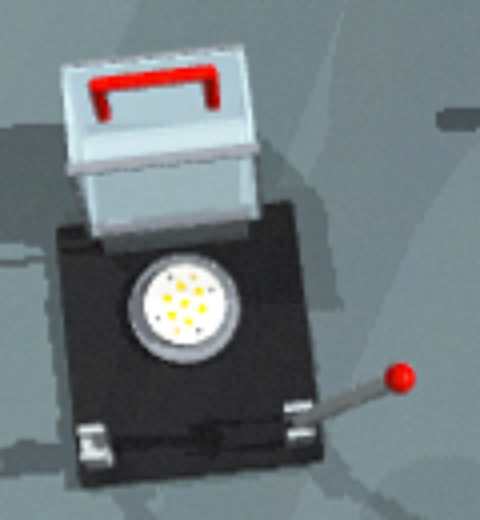

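Emit:
jog_arm --commands '[0.587,0.18,0.6,0,0,0,68,0.587,0.18,0.6,0,0,0,68,0.587,0.18,0.6,0,0,0,68,0,0,0.9,0,0,0,68,0,0,0.7,0,0,0,68,0,0,0.3,0,0,0,68,0,0,0,0,0,0,68,0,0,0,0,0,0,68]'

```text
t: 11.8
tool_pos: [0.418, 0.2334, 0.0222]
tool_rot: [-0.212, 3.133, 0.001]
contact_force: [0.1, 0.1, 0.1]
opening: 0.0681
grip_force: 0.0
```

```bash
python3 -c "
from h import *
go((.4157,.2361,.0015))
"
```

```text
at [0.418  0.2334 0.0222] open 0.0681 F [0.1 0.1 0.1] grip 0.0 t 11.8
(0.4157, 0.2361, 0.0015) units [0.03 0.05 0.34] n 1
```

Emit:
jog_arm --commands '[0.03,0.05,0.17,0,0,0,68,0,0,0.17,0,0,0,68,0,0,0,0,0,0,68,0,0,0,0,0,0,50,0,0,0,0,0,0,40,0,0,0,0,0,0,40,0,0,0,0,0,0,40]'

```text
t: 12.68
tool_pos: [0.4151, 0.2365, 0.0011]
tool_rot: [-0.214, 3.133, 0.0]
contact_force: [-0.4, 0.4, 0.3]
opening: 0.0526
grip_force: 31.4
```

Emit:
jog_arm --commands '[0,0,-0.3,0,0,0,40,0,0,-0.8,0,0,0,40,0,0,-1,0,0,0,40,0,0,-0.4,0,0,0,40,0,0,0,0,0,0,40]'

```text
t: 13.3
tool_pos: [0.4161, 0.2368, 0.1528]
tool_rot: [-0.214, 3.129, 0.002]
contact_force: [-0.2, -0.4, -0.2]
opening: 0.0401
grip_force: 0.0
```

```bash
python3 -c "
from h import *
go((.5515,.0375,.15),(.5515,.0375,.0306))
d=look()
"
```

```text
at [0.4161 0.2368 0.1528] open 0.0401 F [-0.2 -0.4 -0.2] grip 0.0 t 13.3
(0.5515, 0.0375, 0.15) units [-1.78 -3.6   0.05] n 4
(0.5515, 0.0375, 0.0306) units [ 0.01 -0.    1.99] n 2
blue [ 0.5589 -0.3639] 314 [380. 198.]
blue [ 0.438  -0.3618] 331 [380. 241.]
blue [0.4261 0.14  ] 332 [197. 242.]
('mod', 0.8, np.float64(0.5189), np.float64(-0.2225), 0.0081, 'white', 296)
('mod', 0.6, np.float64(0.3838), np.float64(-0.2573), 0.008, 'white', 331)
('mod', 0.56, np.float64(0.5524), np.float64(0.0371), 0.0276, 'white', 329)
```

```bash
python3 -c "
from h import *
d=snap('side','side4.png'); cv2.imwrite('pics/s4c.png',cv2.resize(d['image'][80:250,100:270,::-1],None,fx=3.5,fy=3.5))
print(discs('side',d))
"
```

```text
[('mod', 0.84, np.float64(0.3782), np.float64(-0.2633), 0.0077, 'white', 389), ('mod', 0.54, np.float64(0.515), np.float64(-0.2296), 0.007, 'white', 331), ('mod', 0.52, np.float64(0.5452), np.float64(0.0291), 0.0264, 'white', 130), ('mod', 0.49, np.float64(0.6645), np.float64(0.0492), 0.0896, 'white', 1860), ('sep', 0.85, np.float64(0.4335), np.float64(-0.3653), 0.006, 'blue', 434), ('sep', 0.78, np.float64(0.555), np.float64(-0.3679), 0.0059, 'blue', 359), ('sep', 0.61, np.float64(0.4413), np.float64(0.3578), 0.0041, 'blue', 112), ('sep', 0.55, np.float64(0.4226), np.float64(0.1342), 0.0045, 'blue', 181)]
```

View pics/s4c.png

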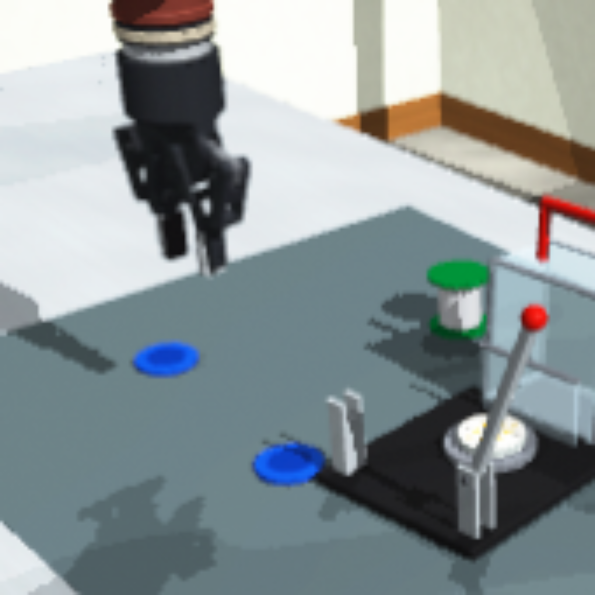

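Emit:
jog_arm --commands '[-0.263,0.683,0.3,0,0,0,68,-0.263,0.683,0.3,0,0,0,68,-0.263,0.683,0.3,0,0,0,68,0,0,0.6,0,0,0,68,0,0,0.6,0,0,0,68,0,0,0.2,0,0,0,68,0,0,0,0,0,0,68,0,0,0,0,0,0,68]'

```text
t: 14.6
tool_pos: [0.446, 0.3651, 0.0142]
tool_rot: [-0.213, 3.132, 0.002]
contact_force: [-1.2, 0.7, 0.9]
opening: 0.0684
grip_force: 0.0
```

```bash
python3 -c "
from h import *
go((.4465,.365,.000))
"
```

```text
at [0.446  0.3651 0.0142] open 0.0684 F [-1.2  0.7  0.9] grip 0.0 t 14.6
(0.4465, 0.365, 0.0) units [-0.01 -0.    0.24] n 1
```

Emit:
jog_arm --commands '[0,0,0.2,0,0,0,62,0,0,0.06,0,0,0,62,0,0,0,0,0,0,62,0,0,0,0,0,0,62]'

```text
t: 15.1
tool_pos: [0.4449, 0.3646, -0.0029]
tool_rot: [-0.214, 3.134, 0.0]
contact_force: [-0.2, -0.8, -0.2]
opening: 0.0622
grip_force: 0.0
```

Emit:
jog_arm --commands '[0,0,0.04,0,0,0,60,0,0,0,0,0,0,60]'

```text
t: 15.35
tool_pos: [0.4452, 0.3648, -0.005]
tool_rot: [-0.214, 3.133, 0.001]
contact_force: [-0.4, 0.1, 1.7]
opening: 0.06
grip_force: 0.7
```

Emit:
jog_arm --commands '[0,0,-0.02,0,0,0,60,0,0,0,0,0,0,50,0,0,0,0,0,0,45,0,0,0,0,0,0,45,0,0,0,0,0,0,45]'

```text
t: 15.98
tool_pos: [0.4453, 0.3648, -0.0035]
tool_rot: [-0.214, 3.133, 0.001]
contact_force: [-0.5, 0.6, 4.5]
opening: 0.0538
grip_force: 43.3
```

Emit:
jog_arm --commands '[0,0,-0.3,0,0,0,45,0,0,-0.8,0,0,0,45,0,0,-1,0,0,0,45,0,0,-0.4,0,0,0,45,0,0,0,0,0,0,45]'

```text
t: 16.6
tool_pos: [0.4462, 0.3653, 0.1491]
tool_rot: [-0.214, 3.129, 0.004]
contact_force: [-0.4, 0.1, -0.0]
opening: 0.0537
grip_force: 42.1
```

```bash
python3 -c "
from h import *
go((.5515,.0375,.15),(.5515,.0375,.0306))
"
```

```text
at [0.4462 0.3653 0.1491] open 0.0537 F [-0.4  0.1 -0. ] grip 42.1 t 16.6
(0.5515, 0.0375, 0.15) units [-1.   -5.65 -0.02] n 6
(0.5515, 0.0375, 0.0306) units [ 0.01 -0.    1.99] n 2
```

Emit:
jog_arm --commands '[-0.143,-0.807,0,0,0,0,45,-0.143,-0.807,0,0,0,0,45,-0.143,-0.807,0,0,0,0,45,-0.143,-0.807,0,0,0,0,45,-0.143,-0.807,0,0,0,0,45,-0.143,-0.807,0,0,0,0,45,-0.143,-0.807,0,0,0,0,45,0,0,0.5,0,0,0,45,0,0,0.8,0,0,0,45,0,0,0.4,0,0,0,45,0,0,0,0,0,0,45,0,0,0,0,0,0,45]'

```text
t: 18.1
tool_pos: [0.5503, 0.0369, 0.0439]
tool_rot: [0.214, -3.134, -0.0]
contact_force: [0.1, -1.1, -0.4]
opening: 0.0537
grip_force: 42.2
```

```bash
python3 -c "
from h import *
go((.551,.0375,.0245))
"
```

```text
at [0.5503 0.0369 0.0439] open 0.0537 F [ 0.1 -1.1 -0.4] grip 42.2 t 18.1
(0.551, 0.0375, 0.0245) units [-0.01  0.01  0.32] n 1
```

Emit:
jog_arm --commands '[0,0.01,0.17,0,0,0,45,0,0,0.15,0,0,0,45,0,0,0,0,0,0,45]'

```text
t: 18.48
tool_pos: [0.5504, 0.0375, 0.0245]
tool_rot: [-0.214, 3.134, -0.0]
contact_force: [-0.9, -0.8, 0.2]
opening: 0.0535
grip_force: 42.5
```

Emit:
jog_arm --commands '[0,0,0,0,0,0,62,0,0,0,0,0,0,66,0,0,0,0,0,0,66,0,0,-0.3,0,0,0,66,0,0,-1,0,0,0,66,0,0,-1,0,0,0,66,0,0,-1,0,0,0,66,0,0,-0.4,0,0,0,66,0.185,-0.703,0,0,0,0,66,0.185,-0.703,0,0,0,0,66,0.185,-0.703,0,0,0,0,66,0.185,-0.703,0,0,0,0,66,0.185,-0.703,0,0,0,0,66,0.185,-0.703,0,0,0,0,66,0,0,0.9,0,0,0,66,0,0,0.9,0,0,0,66,0,0,0.7,0,0,0,66,0,0,0,0,0,0,66]'

```text
t: 20.72
tool_pos: [0.5161, -0.2209, 0.0936]
tool_rot: [0.213, -3.128, -0.007]
contact_force: [0.2, 0.3, -0.1]
opening: 0.0655
grip_force: 0.0
```

```bash
python3 -c "
from h import *
go((.519,-.2227,.01),(.519,-.2227,.0000))
d=look()
print(discs('side'))
"
```

```text
at [ 0.5161 -0.2209  0.0936] open 0.0655 F [ 0.2  0.3 -0.1] grip 0.0 t 20.725
(0.519, -0.2227, 0.01) units [-0.05 -0.04  1.39] n 2
(0.519, -0.2227, 0.0) units [-0.   -0.    0.17] n 1
blue [0.556 0.039] 317 [236. 196.]
blue [ 0.4381 -0.362 ] 327 [380. 241.]
blue [0.426  0.1399] 330 [197. 242.]
('mod', 0.42, np.float64(0.3731), np.float64(-0.2744), 0.0081, 'white', 27)
('sep', 0.78, np.float64(0.5508), np.float64(0.0378), 0.0337, 'blue', 340)
[('mod', 0.83, np.float64(0.3792), np.float64(-0.2618), 0.0075, 'white', 435), ('mod', 0.82, np.float64(0.5148), np.float64(-0.2283), 0.007, 'white', 321), ('sep', 0.83, np.float64(0.5544), np.float64(-0.3676), 0.0059, 'blue', 344), ('sep', 0.83, np.float64(0.4336), np.float64(-0.3648), 0.006, 'blue', 452), ('sep', 0.61, np.float64(0.5445), np.float64(0.0326), 0.0321, 'blue', 117), ('sep', 0.59, np.float64(0.4212), np.float64(0.1338), 0.0046, 'blue', 177), ('sep', 0.3, np.float64(0.5146), np.float64(-0.2289), 0.007, 'white', 311)]
```

Emit:
jog_arm --commands '[-0.04,-0.03,0.8,0,0,0,66,0,0,0.5,0,0,0,66,0,0,0.2,0,0,0,66,0,0,0.05,0,0,0,66,0,0,0,0,0,0,66,0,0,0,0,0,0,50,0,0,0,0,0,0,45,0,0,0,0,0,0,45,0,0,0,0,0,0,45]'

```text
t: 22.15
tool_pos: [0.5227, -0.2242, 0.0058]
tool_rot: [-0.213, 3.132, -0.002]
contact_force: [-1.6, 2.1, 5.5]
opening: 0.0449
grip_force: 3.0
```

Emit:
jog_arm --commands '[0,0,-0.3,0,0,0,45,0,0,-0.8,0,0,0,45,0,0,-1,0,0,0,45,0,0,-1,0,0,0,45,0,0,-1,0,0,0,45,0,0,0,0,0,0,45]'

```text
t: 22.9
tool_pos: [0.5241, -0.2255, 0.2589]
tool_rot: [-0.213, 3.122, -0.014]
contact_force: [-0.1, -0.5, 0.2]
opening: 0.0448
grip_force: 0.0
```

```bash
python3 -c "
from h import *
go((.551,.0375,.24),(.551,.0375,.035))
"
```

```text
at [ 0.5241 -0.2255  0.2589] open 0.0448 F [-0.1 -0.5  0.2] grip 0.0 t 22.9
(0.551, 0.0375, 0.24) units [-1.04  4.28  0.29] n 5
(0.551, 0.0375, 0.035) units [0.04 0.03 3.42] n 4
```

```bash
python3 -c "
from h import *
go((.519,-.2227,.24))
d=look('top5.png')
print(discs('side'))
"
```

```text
at [ 0.5241 -0.2255  0.2589] open 0.0448 F [-0.1 -0.5  0.2] grip 0.0 t 22.9
(0.519, -0.2227, 0.24) units [0.08 0.06 0.31] n 1
blue [0.556 0.039] 317 [236. 196.]
blue [ 0.5582 -0.3625] 255 [379. 198.]
blue [0.4261 0.14  ] 332 [197. 242.]
blue [ 0.4267 -0.3782] 65 [386. 246.]
('sep', 0.63, np.float64(0.5491), np.float64(0.0372), 0.0336, 'blue', 319)
[('mod', 0.64, np.float64(0.5146), np.float64(-0.2288), 0.0072, 'white', 308), ('mod', 0.59, np.float64(0.3783), np.float64(-0.2635), 0.0076, 'white', 419), ('mod', 0.5, np.float64(0.6977), np.float64(-0.271), 0.0483, 'white', 514), ('sep', 0.93, np.float64(0.4332), np.float64(-0.3659), 0.0061, 'blue', 416), ('sep', 0.76, np.float64(0.5537), np.float64(-0.3678), 0.0058, 'blue', 370), ('sep', 0.75, np.float64(0.608), np.float64(0.062), 0.0341, 'white', 4874), ('sep', 0.74, np.float64(0.4222), np.float64(0.1352), 0.0043, 'blue', 188), ('sep', 0.45, np.float64(0.5464), np.float64(0.0338), 0.0321, 'blue', 140)]
```

Emit:
jog_arm --commands '[0.08,0.05,0.4,0,0,0,68,0,0,0.9,0,0,0,68,0,0,0.9,0,0,0,68,0,0,0.9,0,0,0,68,0,0,0.5,0,0,0,68,0,0,0.2,0,0,0,68,0,0,0,0,0,0,68,0,0,0,0,0,0,68]'

```text
t: 24.2
tool_pos: [0.5173, -0.2221, 0.0233]
tool_rot: [-0.214, 3.132, -0.003]
contact_force: [0.3, 0.2, 0.7]
opening: 0.0681
grip_force: 0.0
```

```bash
python3 -c "
from h import *
go((.519,-.2227,-.0025))
"
```

```text
at [ 0.5173 -0.2221  0.0233] open 0.0681 F [0.3 0.2 0.7] grip 0.0 t 24.2
(0.519, -0.2227, -0.0025) units [-0.03 -0.01  0.43] n 1
```

Emit:
jog_arm --commands '[-0.02,-0.01,0.2,0,0,0,66,0,0,0.2,0,0,0,62,0,0,0.03,0,0,0,62,0,0,0,0,0,0,62,0,0,0,0,0,0,62]'

```text
t: 24.82
tool_pos: [0.5176, -0.222, -0.004]
tool_rot: [-0.214, 3.134, -0.001]
contact_force: [-0.7, -0.2, -0.1]
opening: 0.0622
grip_force: 0.0
```

Emit:
jog_arm --commands '[0,0,0,0,0,0,50,0,0,0,0,0,0,45,0,0,0,0,0,0,45,0,0,0,0,0,0,45]'

```text
t: 25.32
tool_pos: [0.5181, -0.2223, -0.0034]
tool_rot: [-0.214, 3.133, -0.001]
contact_force: [0.5, -0.6, 6.0]
opening: 0.0541
grip_force: 42.6
```

Emit:
jog_arm --commands '[0,0,-0.3,0,0,0,45,0,0,-0.9,0,0,0,45,0,0,-1,0,0,0,45,0,0,-1,0,0,0,45,0,0,-1,0,0,0,45,-0.188,0.703,0,0,0,0,45,-0.188,0.703,0,0,0,0,45,-0.188,0.703,0,0,0,0,45,-0.188,0.703,0,0,0,0,45,-0.188,0.703,0,0,0,0,45,-0.188,0.703,0,0,0,0,45,0,0,0.7,0,0,0,45,0,0,0.9,0,0,0,45,0,0,0.9,0,0,0,45,0,0,0.6,0,0,0,45,0,0,0.2,0,0,0,45,0,0,0,0,0,0,45,0,0,0,0,0,0,45]'

```text
t: 27.58
tool_pos: [0.5518, 0.0379, 0.0522]
tool_rot: [-0.213, 3.13, -0.001]
contact_force: [0.7, -0.2, 0.3]
opening: 0.0539
grip_force: 42.4
```

```bash
python3 -c "
from h import *
go((.551,.0378,.0306))
"
```

```text
at [0.5518 0.0379 0.0522] open 0.0539 F [ 0.7 -0.2  0.3] grip 42.4 t 27.575
(0.551, 0.0378, 0.0306) units [ 0.01 -0.    0.36] n 1
```

Emit:
jog_arm --commands '[0.01,0,0.18,0,0,0,45,0,0,0.18,0,0,0,45,0,0,0,0,0,0,45,0,0,0,0,0,0,45]'

```text
t: 28.08
tool_pos: [0.5505, 0.0378, 0.0297]
tool_rot: [-0.214, 3.133, -0.001]
contact_force: [-3.0, 0.8, 8.4]
opening: 0.054
grip_force: 49.9
```

Emit:
jog_arm --commands '[0,0,0,0,0,0,62,0,0,0,0,0,0,66,0,0,0,0,0,0,66,0,0,-0.3,0,0,0,66,0,0,-1,0,0,0,66,0,0,-1,0,0,0,66,0,0,-1,0,0,0,66,0,0,-0.3,0,0,0,66,0.097,-0.831,0,0,0,0,66,0.097,-0.831,0,0,0,0,66,0.097,-0.831,0,0,0,0,66,0.097,-0.831,0,0,0,0,66,0.097,-0.831,0,0,0,0,66,0.097,-0.831,0,0,0,0,66,0.097,-0.831,0,0,0,0,66,0.097,-0.831,0,0,0,0,66,0,0,0,0,0,0,66,0,0,0,0,0,0,66]'

```text
t: 30.32
tool_pos: [0.5572, -0.363, 0.2437]
tool_rot: [0.214, -3.134, -0.002]
contact_force: [-0.1, 0.3, 0.1]
opening: 0.0662
grip_force: 0.0
```

```bash
python3 -c "
from h import *
go((.5587,-.3637,.02))
d=look()
print(discs('side'))
"
```

```text
at [ 0.5572 -0.363   0.2437] open 0.0662 F [-0.1  0.3  0.1] grip 0.0 t 30.325
(0.5587, -0.3637, 0.02) units [-0.03 -0.02  3.73] n 4
blue [ 0.5639 -0.3577] 210 [377. 196.]
blue [0.4261 0.14  ] 332 [197. 242.]
('mod', 0.76, np.float64(0.5516), np.float64(0.0381), 0.0416, 'white', 338)
('mod', 0.69, np.float64(0.5744), np.float64(0.0398), 0.0139, 'white', 5572)
('mod', 0.17, np.float64(0.4729), np.float64(-0.0746), 0.1585, 'white', 151)
[('mod', 0.88, np.float64(0.3785), np.float64(-0.263), 0.0077, 'white', 395), ('mod', 0.7, np.float64(0.4222), np.float64(0.1361), 0.0045, 'blue', 165), ('mod', 0.42, np.float64(0.5439), np.float64(0.0316), 0.0404, 'white', 130), ('sep', 0.79, np.float64(0.554), np.float64(-0.368), 0.0057, 'blue', 377), ('sep', 0.66, np.float64(0.4327), np.float64(-0.3661), 0.0061, 'blue', 420), ('sep', 0.49, np.float64(0.4215), np.float64(0.1358), 0.0044, 'blue', 182)]
```

Module 2 is centred on the pile. Next is the separator at (.5587, -.3637).

Emit:
jog_arm --commands '[-0.03,-0.02,0.9,0,0,0,66,0,0,0.9,0,0,0,66,0,0,0.9,0,0,0,66,0,0,0.8,0,0,0,66,0,0,0.2,0,0,0,66,0,0,0,0,0,0,66,0,0,0,0,0,0,66,0,0,0,0,0,0,66]'

```text
t: 31.62
tool_pos: [0.5609, -0.3657, 0.0251]
tool_rot: [-0.214, 3.131, -0.005]
contact_force: [-0.6, 0.2, -0.1]
opening: 0.0662
grip_force: 0.0
```

```bash
python3 -c "
from h import *
go((.5587,-.3637,-.004))
"
```

```text
at [ 0.5609 -0.3657  0.0251] open 0.0662 F [-0.6  0.2 -0.1] grip 0.0 t 31.625
(0.5587, -0.3637, -0.004) units [0.03 0.04 0.48] n 1
```

Emit:
jog_arm --commands '[0.03,0.04,0.2,0,0,0,66,0,0,0.2,0,0,0,62,0,0,0.07,0,0,0,62,0,0,0,0,0,0,62,0,0,0,0,0,0,62]'

```text
t: 32.25
tool_pos: [0.5568, -0.3619, -0.0055]
tool_rot: [0.213, -3.132, -0.003]
contact_force: [-4.7, 3.7, 8.8]
opening: 0.062
grip_force: 4.5
```

Emit:
jog_arm --commands '[0,0,0,0,0,0,50,0,0,0,0,0,0,45,0,0,0,0,0,0,45,0,0,0,0,0,0,45]'

```text
t: 32.75
tool_pos: [0.5583, -0.3633, -0.0036]
tool_rot: [-0.214, 3.133, -0.002]
contact_force: [-3.3, 1.4, 12.2]
opening: 0.0537
grip_force: 47.0
```

Emit:
jog_arm --commands '[0,0,-0.3,0,0,0,45,0,0,-0.9,0,0,0,45,0,0,-1,0,0,0,45,0,0,-1,0,0,0,45,0,0,-1,0,0,0,45,-0.098,0.83,0,0,0,0,45,-0.098,0.83,0,0,0,0,45,-0.098,0.83,0,0,0,0,45,-0.098,0.83,0,0,0,0,45,-0.098,0.83,0,0,0,0,45,-0.098,0.83,0,0,0,0,45,-0.098,0.83,0,0,0,0,45,-0.098,0.83,0,0,0,0,45,0,0,0.7,0,0,0,45,0,0,0.9,0,0,0,45,0,0,0.9,0,0,0,45,0,0,0.5,0,0,0,45,0,0,0.1,0,0,0,45,0,0,0,0,0,0,45,0,0,0,0,0,0,45]'

```text
t: 35.25
tool_pos: [0.5515, 0.0386, 0.0623]
tool_rot: [-0.213, 3.131, -0.001]
contact_force: [0.1, 0.1, 1.4]
opening: 0.0535
grip_force: 42.2
```

```bash
python3 -c "
from h import *
go((.551,.0377,.0385))
"
```

```text
at [0.5515 0.0386 0.0623] open 0.0535 F [0.1 0.1 1.4] grip 42.2 t 35.25
(0.551, 0.0377, 0.0385) units [ 0.01 -0.01  0.4 ] n 1
```

Emit:
jog_arm --commands '[0.01,-0.01,0.2,0,0,0,45,0,0,0.19,0,0,0,45,0,0,0,0,0,0,45,0,0,0,0,0,0,45]'

```text
t: 35.75
tool_pos: [0.5503, 0.0378, 0.038]
tool_rot: [-0.214, 3.133, -0.001]
contact_force: [-3.5, 0.9, 8.7]
opening: 0.0535
grip_force: 43.7
```

Emit:
jog_arm --commands '[0,0,0,0,0,0,62,0,0,0,0,0,0,66,0,0,0,0,0,0,66,0,0,-0.3,0,0,0,66,0,0,-1,0,0,0,66,0,0,-1,0,0,0,66,0,0,-1,0,0,0,66,0,0,-0.8,0,0,0,66,0,0,0,0,0,0,66,0.49,-0.641,0,0,0,0,66,0.49,-0.641,0,0,0,0,66,0.49,-0.641,0,0,0,0,66,0.49,-0.641,0,0,0,0,66,0.49,-0.641,0,0,0,0,66,0.49,-0.641,0,0,0,0,66,0.49,-0.641,0,0,0,0,66,0,0,0,0,0,0,66,0,0,0,0,0,0,66]'

```text
t: 38.0
tool_pos: [0.3819, -0.2562, 0.2822]
tool_rot: [0.213, -3.134, -0.002]
contact_force: [-0.2, 0.1, -0.2]
opening: 0.0659
grip_force: 0.0
```

```bash
python3 -c "
from h import *
go((.3833,-.2573,.02))
d=look()
print(discs('side'))
"
```

```text
at [ 0.3819 -0.2562  0.2822] open 0.0659 F [-0.2  0.1 -0.2] grip 0.0 t 38.0
(0.3833, -0.2573, 0.02) units [-0.02 -0.03  4.37] n 5
blue [0.5579 0.0399] 340 [235. 195.]
blue [0.4261 0.14  ] 332 [197. 242.]
('mod', 0.42, np.float64(0.3884), np.float64(-0.2454), 0.0081, 'white', 147)
('mod', 0.19, np.float64(0.7017), np.float64(-0.2586), 0.0677, 'white', 228)
('sep', 0.75, np.float64(0.5507), np.float64(0.0376), 0.0478, 'blue', 313)
[('mod', 0.97, np.float64(0.3776), np.float64(-0.2629), 0.0076, 'white', 416), ('sep', 0.83, np.float64(0.4337), np.float64(-0.3654), 0.0061, 'blue', 437), ('sep', 0.69, np.float64(0.6805), np.float64(0.2313), 0.0332, 'white', 314), ('sep', 0.62, np.float64(0.4224), np.float64(0.1349), 0.0047, 'blue', 179)]
```

Emit:
jog_arm --commands '[-0.02,-0.02,0.9,0,0,0,66,0,0,0.9,0,0,0,66,0,0,0.9,0,0,0,66,0,0,0.9,0,0,0,66,0,0,0.5,0,0,0,66,0,0,0.2,0,0,0,66,0,0,0,0,0,0,66,0,0,0,0,0,0,66]'

```text
t: 39.3
tool_pos: [0.3846, -0.2586, 0.0265]
tool_rot: [-0.214, 3.132, -0.004]
contact_force: [0.8, -0.4, -0.6]
opening: 0.066
grip_force: 0.0
```

```bash
python3 -c "
from h import *
go((.3833,-.2573,-.0035))
"
```

```text
at [ 0.3846 -0.2586  0.0265] open 0.066 F [ 0.8 -0.4 -0.6] grip 0.0 t 39.3
(0.3833, -0.2573, -0.0035) units [0.02 0.03 0.5 ] n 1
```

Emit:
jog_arm --commands '[0.01,0.02,0.2,0,0,0,66,0,0,0.2,0,0,0,62,0,0,0.06,0,0,0,62,0,0,0,0,0,0,62,0,0,0,0,0,0,62]'

```text
t: 39.92
tool_pos: [0.3828, -0.2567, -0.0028]
tool_rot: [-0.214, 3.134, -0.0]
contact_force: [1.1, -0.1, 0.3]
opening: 0.0623
grip_force: 0.0
```

Emit:
jog_arm --commands '[0,0,0,0,0,0,50,0,0,0,0,0,0,45,0,0,0,0,0,0,45,0,0,0,0,0,0,45]'

```text
t: 40.42
tool_pos: [0.3832, -0.2571, -0.0021]
tool_rot: [-0.214, 3.133, -0.002]
contact_force: [0.1, 0.3, 5.1]
opening: 0.0535
grip_force: 42.2
```

Emit:
jog_arm --commands '[0,0,-0.3,0,0,0,45,0,0,-0.9,0,0,0,45,0,0,-1,0,0,0,45,0,0,-1,0,0,0,45,0,0,-1,0,0,0,45,0,0,-0.5,0,0,0,45,-0.49,0.641,0,0,0,0,45,-0.49,0.641,0,0,0,0,45,-0.49,0.641,0,0,0,0,45,-0.49,0.641,0,0,0,0,45,-0.49,0.641,0,0,0,0,45,-0.49,0.641,0,0,0,0,45,-0.49,0.641,0,0,0,0,45,0,0,0.8,0,0,0,45,0,0,0.9,0,0,0,45,0,0,0.9,0,0,0,45,0,0,0.7,0,0,0,45,0,0,0.1,0,0,0,45,0,0,0,0,0,0,45,0,0,0,0,0,0,45]'

```text
t: 42.92
tool_pos: [0.5519, 0.038, 0.0777]
tool_rot: [-0.213, 3.13, -0.001]
contact_force: [0.7, 0.4, -0.3]
opening: 0.0537
grip_force: 42.5
```

```bash
python3 -c "
from h import *
go((.551,.0377,.046))
"
```

```text
at [0.5519 0.038  0.0777] open 0.0537 F [ 0.7  0.4 -0.3] grip 42.5 t 42.925
(0.551, 0.0377, 0.046) units [ 0.02 -0.    0.53] n 1
```

Emit:
jog_arm --commands '[0.01,0,0.3,0,0,0,45,0,0,0.22,0,0,0,45,0,0,0,0,0,0,45,0,0,0,0,0,0,45]'

```text
t: 43.42
tool_pos: [0.5498, 0.038, 0.044]
tool_rot: [-0.214, 3.134, 0.0]
contact_force: [-0.5, -0.1, 4.3]
opening: 0.0539
grip_force: 51.3
```

Emit:
jog_arm --commands '[0,0,0,0,0,0,62,0,0,0,0,0,0,66,0,0,0,0,0,0,66,0,0,-0.3,0,0,0,66,0,0,-1,0,0,0,66,0,0,-1,0,0,0,66,0,0,-1,0,0,0,66,0,0,-0.7,0,0,0,66,0,0,0,0,0,0,66,0.345,-0.794,0,0,0,0,66,0.345,-0.794,0,0,0,0,66,0.345,-0.794,0,0,0,0,66,0.345,-0.794,0,0,0,0,66,0.345,-0.794,0,0,0,0,66,0.345,-0.794,0,0,0,0,66,0.345,-0.794,0,0,0,0,66,0.345,-0.794,0,0,0,0,66,0,0,0,0,0,0,66,0,0,0,0,0,0,66]'

```text
t: 45.8
tool_pos: [0.4368, -0.3614, 0.2832]
tool_rot: [0.213, -3.134, -0.002]
contact_force: [0.4, 0.1, 0.3]
opening: 0.0659
grip_force: 0.0
```

```bash
python3 -c "
from h import *
go((.4381,-.3618,.02))
d=look()
print(discs('side'))
"
```

```text
at [ 0.4368 -0.3614  0.2832] open 0.0659 F [0.4 0.1 0.3] grip 0.0 t 45.8
(0.4381, -0.3618, 0.02) units [-0.02 -0.02  4.39] n 5
blue [ 0.4386 -0.3603] 308 [380. 241.]
blue [0.426 0.14 ] 333 [197. 242.]
('mod', 0.73, np.float64(0.5487), np.float64(0.0387), 0.0559, 'white', 303)
('sep', 0.36, np.float64(0.575), np.float64(0.0396), 0.0137, 'white', 5760)
[('mod', 0.58, np.float64(0.5363), np.float64(0.0367), 0.0546, 'white', 91), ('sep', 0.87, np.float64(0.4344), np.float64(-0.3645), 0.006, 'blue', 486), ('sep', 0.52, np.float64(0.423), np.float64(0.1341), 0.0044, 'blue', 187), ('sep', 0.32, np.float64(0.5394), np.float64(0.0345), 0.0545, 'white', 133)]
```

Emit:
jog_arm --commands '[-0.02,-0.01,0.9,0,0,0,66,0,0,0.9,0,0,0,66,0,0,0.9,0,0,0,66,0,0,0.9,0,0,0,66,0,0,0.5,0,0,0,66,0,0,0.2,0,0,0,66,0,0,0,0,0,0,66,0,0,0,0,0,0,66]'

```text
t: 47.1
tool_pos: [0.4395, -0.3636, 0.0279]
tool_rot: [-0.214, 3.132, -0.004]
contact_force: [0.3, 0.3, 0.3]
opening: 0.0656
grip_force: 0.0
```

```bash
python3 -c "
from h import *
go((.4381,-.362,-.004))
"
```

```text
at [ 0.4395 -0.3636  0.0279] open 0.0656 F [0.3 0.3 0.3] grip 0.0 t 47.1
(0.4381, -0.362, -0.004) units [0.02 0.03 0.53] n 1
```

Emit:
jog_arm --commands '[0.01,0.02,0.25,0,0,0,66,0,0,0.2,0,0,0,62,0,0,0.05,0,0,0,62,0,0,0,0,0,0,62,0,0,0,0,0,0,62]'

```text
t: 47.72
tool_pos: [0.4377, -0.3615, -0.0042]
tool_rot: [-0.214, 3.134, -0.0]
contact_force: [1.0, 0.1, 0.4]
opening: 0.0621
grip_force: 0.0
```

Emit:
jog_arm --commands '[0,0,0,0,0,0,50,0,0,0,0,0,0,45,0,0,0,0,0,0,45,0,0,0,0,0,0,45]'

```text
t: 48.22
tool_pos: [0.438, -0.3619, -0.0035]
tool_rot: [-0.214, 3.133, -0.002]
contact_force: [-0.1, -0.2, 3.0]
opening: 0.0535
grip_force: 43.3
```

Emit:
jog_arm --commands '[0,0,-0.3,0,0,0,45,0,0,-0.9,0,0,0,45,0,0,-1,0,0,0,45,0,0,-1,0,0,0,45,0,0,-1,0,0,0,45,0,0,-0.5,0,0,0,45,-0.344,0.794,0,0,0,0,45,-0.344,0.794,0,0,0,0,45,-0.344,0.794,0,0,0,0,45,-0.344,0.794,0,0,0,0,45,-0.344,0.794,0,0,0,0,45,-0.344,0.794,0,0,0,0,45,-0.344,0.794,0,0,0,0,45,-0.344,0.794,0,0,0,0,45,0,0,0.8,0,0,0,45,0,0,0.9,0,0,0,45,0,0,0.9,0,0,0,45,0,0,0.5,0,0,0,45,0,0,0,0,0,0,45,0,0,0,0,0,0,45]'

```text
t: 50.72
tool_pos: [0.5504, 0.0386, 0.0937]
tool_rot: [-0.214, 3.132, -0.001]
contact_force: [1.2, 0.6, 0.2]
opening: 0.0539
grip_force: 42.2
```

```bash
python3 -c "
from h import *
go((.551,.0377,.0523))
"
```

```text
at [0.5504 0.0386 0.0937] open 0.0539 F [1.2 0.6 0.2] grip 42.2 t 50.725
(0.551, 0.0377, 0.0523) units [-0.01 -0.02  0.69] n 1
```

Emit:
jog_arm --commands '[0,-0.01,0.4,0,0,0,45,0,0,0.28,0,0,0,45,0,0,0,0,0,0,45,0,0,0,0,0,0,45]'

```text
t: 51.22
tool_pos: [0.5507, 0.0381, 0.0523]
tool_rot: [-0.213, 3.132, -0.0]
contact_force: [0.3, -0.4, 0.4]
opening: 0.0533
grip_force: 42.0
```

Emit:
jog_arm --commands '[0,0,0,0,0,0,62,0,0,0,0,0,0,66,0,0,0,0,0,0,66,0,0,-0.3,0,0,0,66,0,0,-1,0,0,0,66,0,0,-1,0,0,0,66,0,0,-1,0,0,0,66,0,0,-0.7,0,0,0,66,0,1,0,0,0,0,66,0,1,0,0,0,0,66,0,1,0,0,0,0,66,0,1,0,0,0,0,66,0,0,0,0,0,0,40,0,0,0,0,0,0,40]'

```text
t: 52.98
tool_pos: [0.5168, 0.2758, 0.2919]
tool_rot: [-0.215, 3.133, -0.0]
contact_force: [-0.4, -0.4, 0.1]
opening: 0.0402
grip_force: 0.0
```

```bash
python3 -c "
from h import *
go((.55,.04,.3))
for c in ('top','side'):
    d=snap(c)
    print([o for o in discs(c,d) if abs(o[2]-.55)<.05 and abs(o[3]-.04)<.05])
    crop=d['image'][120:250,190:310,::-1] if c=='top' else d['image'][120:250,180:300,::-1]
    cv2.imwrite('pics/c6%s.png'%c,cv2.resize(crop,None,fx=4,fy=4))
    W=world(d); X,Y,Z=W[...,0],W[...,1],W[...,2]
    h=cv2.cvtColor(d['image'],cv2.COLOR_RGB2HSV); red=((h[...,0]<6)|(h[...,0]>174))&(h[...,1]>150)&(h[...,2]>60)
    hd=red&(Z>.17)&(abs(X-.65)<.1)&(abs(Y-.05)<.08); P=W[hd]; print('bar',len(P),np.median(P,0),P.min(0),P.max(0))
a=cv2.imread('pics/c6top.png');b=cv2.imread('pics/c6side.png'); cv2.imwrite('pics/c6.png',cv2.resize(np.hstack([a,b]),(800,433)))
"
```

```text
at [0.5168 0.2758 0.2919] open 0.0402 F [-0.4 -0.4  0.1] grip 0.0 t 52.975
(0.55, 0.04, 0.3) units [-0.01 -3.97 -0.13] n 4
[('mod', 0.45, np.float64(0.5491), np.float64(0.0376), 0.0615, 'blue', 344), ('sep', 0.86, np.float64(0.5491), np.float64(0.0378), 0.0615, 'blue', 329)]
bar 117 [0.6617588  0.05472519 0.18505325] [0.65104098 0.01609449 0.17029679] [0.67060271 0.09151387 0.19031329]
[]
bar 94 [0.65862933 0.04713938 0.18151911] [0.6491039  0.00895899 0.1700098 ] [0.66900643 0.09030979 0.1862591 ]
```

View pics/c6.png

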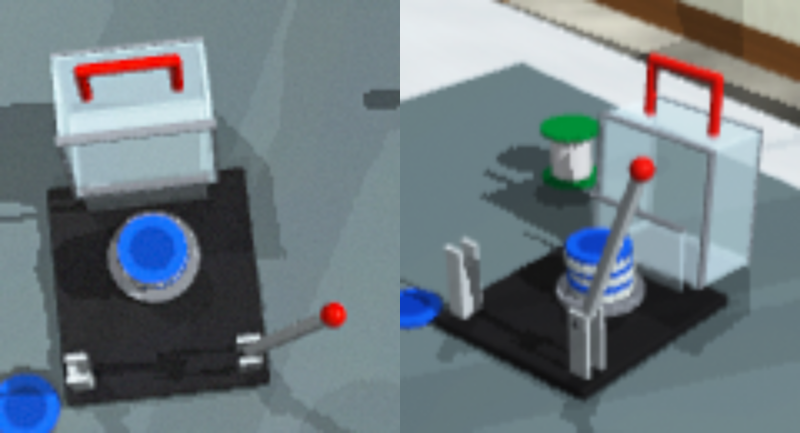

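Both views agree: the pile of three modules and three separators stands centred on the plate, with the top separator at (152,247) in the left crop. The cover is open, with its red handle bar at about (128,65). Next I push the handle forward from behind, then press it down.

```bash
cat >> h.py <<'E'
YAW=.1365; O=np.array([.5515,.038])
def cw(x,y,z): c,s=np.cos(YAW),np.sin(YAW); return (O[0]+c*x-s*y, O[1]+s*x+c*y, z)
def bar(th): a=th+.2150; return .058-.1781*np.cos(a), .012+.1781*np.sin(a)
E
python3 -c "
from h import *
go(cw(.145,.0,.292),cw(.145,0,.160))
p=(.145,.160)
for th in np.arange(1.65,.69,-.135):
    b=bar(th); q=(b[0]+.014,b[1]-.02); print(round(th,2),np.round(b,3),'x,z units',round(-(q[0]-p[0])/.06,2),round(-(q[1]-p[1])/.06,2)); p=q
"
```

```text
at [0.5172 0.2748 0.2912] open 0.0401 F [0.8 0.4 0.6] grip 0.0 t 53.275
(np.float64(0.6951512580022435), np.float64(0.057731094099741746), 0.292) units [-2.45 -3.98 -0.01] n 4
(np.float64(0.6951512580022435), np.float64(0.057731094099741746), 0.16) units [0.  0.  2.2] n 3
1.65 [0.11  0.182] x,z units 0.36 -0.04
1.52 [0.086 0.188] x,z units 0.39 -0.09
1.38 [0.062 0.19 ] x,z units 0.4 -0.04
1.24 [0.038 0.189] x,z units 0.4 0.02
1.11 [0.015 0.185] x,z units 0.39 0.07
0.97 [-0.008  0.177] x,z units 0.38 0.12
0.84 [-0.03   0.167] x,z units 0.36 0.17
0.7 [-0.05   0.154] x,z units 0.33 0.22
```

Emit:
jog_arm --commands '[-0.41,-0.665,0,0,0,0,0,-0.41,-0.665,0,0,0,0,0,-0.41,-0.665,0,0,0,0,0,-0.41,-0.665,0,0,0,0,0,-0.41,-0.665,0,0,0,0,0,-0.41,-0.665,0,0,0,0,0,0,0,0,0,0,0,0,0,0,0.7,0,0,0,0,0,0,0.7,0,0,0,0,0,0,0.7,0,0,0,0,0,0,0,0,0,0,0,0,0,0,0,0,0,0]'

```text
t: 54.78
tool_pos: [0.6963, 0.059, 0.1672]
tool_rot: [-0.214, 3.132, -0.0]
contact_force: [0.7, -0.8, 0.6]
opening: 0.0003
grip_force: 0.0
```

```bash
python3 -c "
from h import *
go(cw(.145,.0,.160))
d=snap('side'); e=snap('top')
b=d['image'][100:220,190:310,::-1]; a=e['image'][100:220,180:300,::-1]
cv2.imwrite('pics/c7.png',cv2.resize(np.hstack([a,b]),(800,400)))
"
```

```text
at [0.6963 0.059  0.1672] open 0.0003 F [ 0.7 -0.8  0.6] grip 0.0 t 54.775
(np.float64(0.6951512580022435), np.float64(0.057731094099741746), 0.16) units [ 0.02 -0.02  0.12] n 1
```

View pics/c7.png

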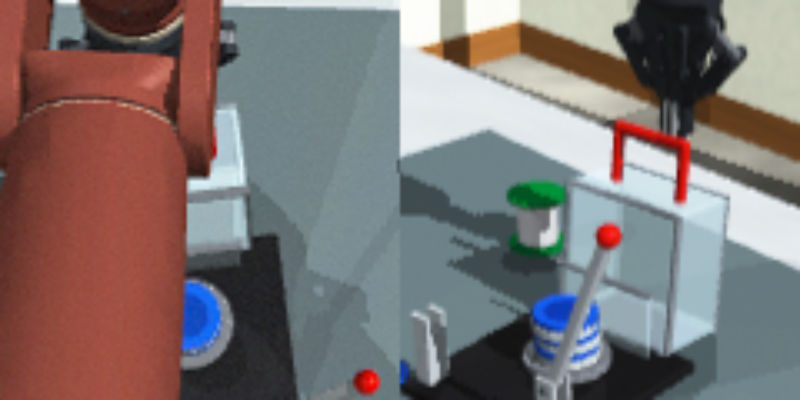

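The closed fingers stand behind the handle bar (right crop, at about (675,130)). Now pushing it forward along the arc.

Emit:
jog_arm --commands '[0.36,0,0.1,0,0,0,0,0.39,0,-0.09,0,0,0,0,0.4,0,-0.04,0,0,0,0,0.4,0,0.02,0,0,0,0,0.39,0,0.07,0,0,0,0,0,0,0,0,0,0,0]'

```text
t: 55.62
tool_pos: [0.5805, 0.0428, 0.1636]
tool_rot: [-0.213, 3.131, -0.001]
contact_force: [0.8, 0.2, 0.3]
opening: -0.0001
grip_force: 0.0
```

Emit:
jog_arm --commands '[0.38,0,0.12,0,0,0,0,0.36,0,0.17,0,0,0,0,0.33,0,0.22,0,0,0,0,0,0,0,0,0,0,0,0,0,0,0,0,0,0]'

```text
t: 56.25
tool_pos: [0.5184, 0.0342, 0.1323]
tool_rot: [-0.214, 3.132, -0.0]
contact_force: [0.6, -0.1, -0.0]
opening: 0.0
grip_force: 0.0
```

```bash
python3 -c "
from h import *
R=go(cw(bar(.7)[0]+.014,0,.134))
d=snap('side')
W=world(d); X,Y,Z=W[...,0],W[...,1],W[...,2]
h=cv2.cvtColor(d['image'],cv2.COLOR_RGB2HSV); red=((h[...,0]<6)|(h[...,0]>174))&(h[...,1]>150)&(h[...,2]>60)
P=W[red&(Z>.04)&(abs(X-.53)<.2)&(abs(Y-.04)<.06)]; print(len(P),np.median(P,0),P.min(0),P.max(0))
cv2.imwrite('pics/c8.png',cv2.resize(d['image'][100:250,150:310,::-1],(640,600)))
"
```

```text
at [0.5184 0.0342 0.1323] open 0.0 F [ 0.6 -0.1 -0. ] grip 0.0 t 56.25
(np.float64(0.5152367740290359), np.float64(0.03301909601110408), 0.134) units [ 0.05 -0.01 -0.03] n 1
2891 [ 0.40436014 -0.0126411   0.44675584] [ 0.33001303 -0.01999592  0.12102204] [0.56718833 0.09142068 0.52069905]
```

View pics/c8.png

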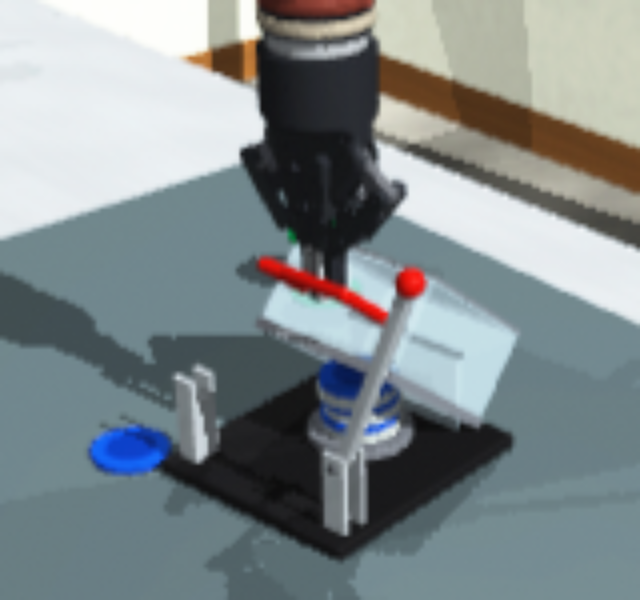

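The cover is about half closed, with the bar running from (262,265) to (385,318) in the crop. Now I lift over the bar and push it down from above.

Emit:
jog_arm --commands '[0,0,-0.6,0,0,0,0,0,0,-0.4,0,0,0,0,0.37,0,0,0,0,0,0,0,0,0,0,0,0,0,0.15,0,0.75,0,0,0,0,0.3,0,0.33,0,0,0,0,0.25,0,0.37,0,0,0,0,0.18,0,0.4,0,0,0,0,0,0,0,0,0,0,0]'

```text
t: 57.42
tool_pos: [0.441, 0.0242, 0.0778]
tool_rot: [0.213, -3.13, -0.001]
contact_force: [0.6, 0.2, -0.6]
opening: -0.0003
grip_force: 0.0
```

```bash
python3 -c "
from h import *
R=go(cw(-.112,0,.058),cw(-.114,0,.05))
d=snap('side')
cv2.imwrite('pics/c9.png',cv2.resize(d['image'][100:250,150:310,::-1],(640,600)))
"
```

```text
at [0.441  0.0242 0.0778] open -0.0003 F [ 0.6  0.2 -0.6] grip 0.0 t 57.425
(np.float64(0.440541786922405), np.float64(0.022759430764337406), 0.058) units [ 0.01 -0.02  0.33] n 1
(np.float64(0.4385603902603051), np.float64(0.022487277742272), 0.05) units [ 0.03 -0.    0.13] n 1
```

View pics/c9.png

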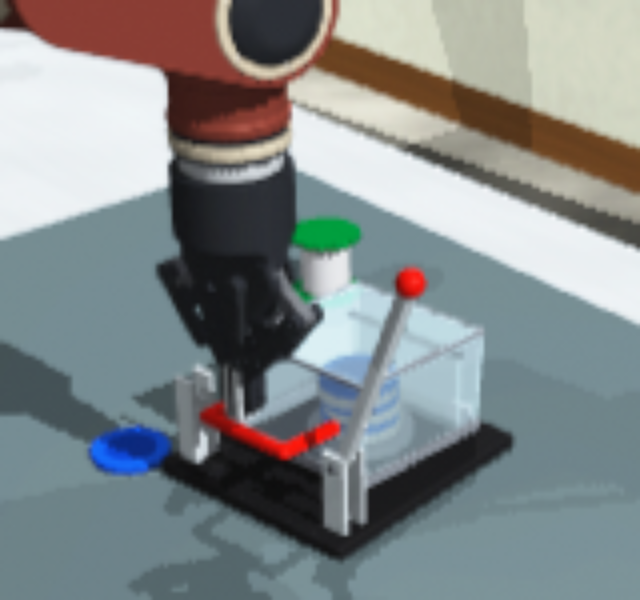

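Emit:
jog_arm --commands '[0.02,0,0.2,0,0,0,0,0.02,0,0.15,0,0,0,0,0,0,0,0,0,0,0,0,0,0,0,0,0,0]'

```text
t: 57.98
tool_pos: [0.4402, 0.0237, 0.0589]
tool_rot: [-0.214, 3.134, -0.0]
contact_force: [0.0, 0.8, -0.4]
opening: 0.0002
grip_force: 0.0
```

Emit:
jog_arm --commands '[0,0,0.06,0,0,0,0,0,0,0,0,0,0,0,0,0,0,0,0,0,0]'

```text
t: 58.35
tool_pos: [0.44, 0.0237, 0.0552]
tool_rot: [-0.214, 3.134, -0.0]
contact_force: [-0.1, 0.5, 0.8]
opening: 0.0
grip_force: 0.0
```

Emit:
jog_arm --commands '[0,0,0.05,0,0,0,0,0,0,0,0,0,0,0,0,0,0,0,0,0,0]'

```text
t: 58.72
tool_pos: [0.4404, 0.0236, 0.0545]
tool_rot: [0.214, -3.133, 0.0]
contact_force: [-6.9, 1.1, 14.9]
opening: -0.0001
grip_force: 7.5
```

Emit:
jog_arm --commands '[0,0,0.04,0,0,0,0,0,0,0,0,0,0,0,0,0,0,0,0,0,0]'

```text
t: 59.1
tool_pos: [0.4406, 0.0236, 0.0542]
tool_rot: [0.214, -3.132, 0.0]
contact_force: [-15.0, 0.5, 29.9]
opening: -0.0001
grip_force: 14.5
```

Emit:
jog_arm --commands '[0,0,-0.5,0,0,0,0,0,0,-1,0,0,0,0,0,0,-1,0,0,0,0,0,0,-1,0,0,0,0,0,0,-0.7,0,0,0,0,0,0,0,0,0,0,0,0,0,0,0,0,0,0]'

```text
t: 59.98
tool_pos: [0.4397, 0.0237, 0.3009]
tool_rot: [0.214, -3.133, -0.0]
contact_force: [0.0, 0.0, -0.5]
opening: -0.0003
grip_force: 0.0
```

```bash
python3 -c "
from h import *
go(cw(-.092,-.178,.30),cw(-.092,-.178,.172))
for c in ('side','top'):
    d=snap(c); W=world(d); X,Y,Z=W[...,0],W[...,1],W[...,2]
    h=cv2.cvtColor(d['image'],cv2.COLOR_RGB2HSV); red=((h[...,0]<6)|(h[...,0]>174))&(h[...,1]>150)&(h[...,2]>60)
    P=W[red&(Z>.17)&(Z<.23)&(abs(X-.47)<.03)&(abs(Y+.09)<.04)]; print('ball',len(P),P.mean(0))
    P=W[red&(Z>.02)&(Z<.1)&(abs(X-.45)<.06)&(abs(Y-.03)<.05)]; print('handle',len(P),np.median(P,0),P.max(0))
    if c=='side': cv2.imwrite('pics/c10.png',cv2.resize(d['image'][100:250,150:310,::-1],(640,600)))
p=(-.178,.172)
for a in np.arange(1.9,.5,-.2):
    q=(-.068+.135*np.cos(a)-.0145-.005*np.sin(a), .06+.135*np.sin(a)+.005*np.cos(a)); q=(q[0],min(q[1],.186)); print(round(a,2),np.round(q,3),'y,z units',round((q[0]-p[0])/.06,2),round(-(q[1]-p[1])/.06,2)); p=q
"
```

```text
at [0.4397 0.0237 0.3009] open -0.0003 F [ 0.   0.  -0.5] grip 0.0 t 59.975
(np.float64(0.484577372507225), np.float64(-0.1508633419419006), 0.3) units [-0.35 -2.98  0.01] n 3
(np.float64(0.484577372507225), np.float64(-0.1508633419419006), 0.172) units [-0.   -0.    2.13] n 3
ball 40 [ 0.47279444 -0.10231054  0.20619339]
handle 179 [0.44124409 0.01332918 0.05220599] [0.48940854 0.06134178 0.05604116]
ball 43 [ 0.47732398 -0.09634467  0.20908685]
handle 89 [0.43552162 0.03465515 0.05362129] [0.44349829 0.06102567 0.06039757]
1.9 [-0.131  0.186] y,z units 0.79 -0.23
1.7 [-0.105  0.186] y,z units 0.43 -0.0
1.5 [-0.078  0.186] y,z units 0.45 -0.0
1.3 [-0.051  0.186] y,z units 0.45 -0.0
1.1 [-0.026  0.183] y,z units 0.42 0.06
0.9 [-0.002  0.169] y,z units 0.39 0.23
0.7 [0.018 0.151] y,z units 0.33 0.3
```

View pics/c10.png

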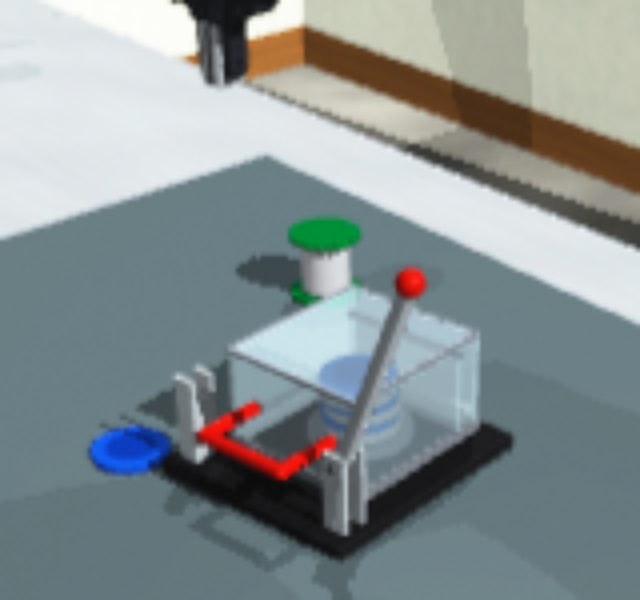

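The cover is fully down, the handle lies level at about (285,470) and the pile stands intact inside. Now the latch.

Emit:
jog_arm --commands '[-0.09,-0.75,0,0,0,0,0,-0.09,-0.75,0,0,0,0,0,-0.09,-0.75,0,0,0,0,0,-0.08,-0.75,0,0,0,0,0,0,0,0,0,0,0,0,0,0,0.7,0,0,0,0,0,0,0.8,0,0,0,0,0,0,0.5,0,0,0,0,0,0,0,0,0,0,0,0,0,0,0,0,0,0]'

```text
t: 61.32
tool_pos: [0.4857, -0.1515, 0.1828]
tool_rot: [-0.215, 3.133, -0.001]
contact_force: [0.1, -0.4, 0.7]
opening: 0.0004
grip_force: 0.0
```

```bash
python3 -c "
from h import *
go(cw(-.092,-.131,.186))
"
```

```text
at [ 0.4857 -0.1515  0.1828] open 0.0004 F [ 0.1 -0.4  0.7] grip 0.0 t 61.325
(np.float64(0.478181776488688), np.float64(-0.10430052038255272), 0.186) units [ 0.02  0.8  -0.05] n 1
```

Emit:
jog_arm --commands '[0.02,0.4,-0.05,0,0,0,0,0,0.4,0,0,0,0,0,0,0.43,0,0,0,0,0,0,0.45,0,0,0,0,0,0,0.45,0,0,0,0,0,0,0.42,0.06,0,0,0,0,0,0.39,0.2,0,0,0,0,0,0.33,0.3,0,0,0,0,0,0,0,0,0,0,0,0,0,0,0,0,0,0]'

```text
t: 62.58
tool_pos: [0.4586, 0.042, 0.1531]
tool_rot: [-0.214, 3.131, -0.001]
contact_force: [-0.7, 0.3, 0.2]
opening: 0.0002
grip_force: 0.0
```

```bash
python3 -c "
from h import *
go(cw(-.092,.018,.151))
d=snap('side')
cv2.imwrite('pics/c11.png',cv2.resize(d['image'][100:250,150:310,::-1],(640,600)))
"
```

```text
at [0.4586 0.042  0.1531] open 0.0002 F [-0.7  0.3  0.2] grip 0.0 t 62.575
(np.float64(0.45790637634481546), np.float64(0.043313530943890635), 0.151) units [0.01 0.02 0.04] n 1
```

View pics/c11.png

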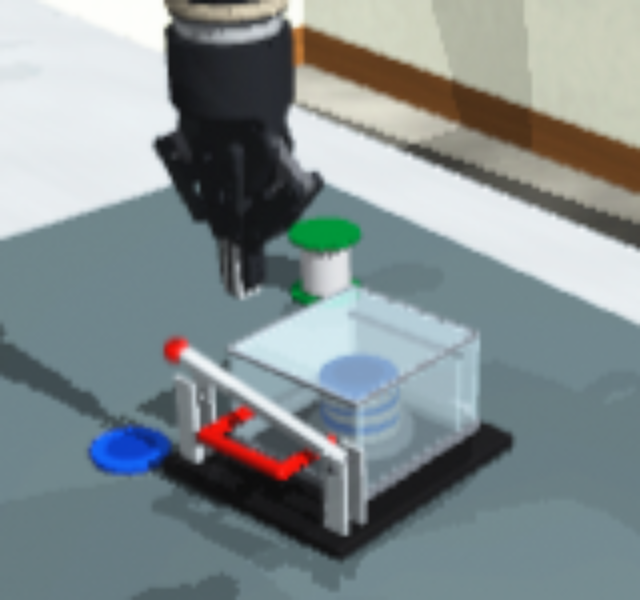

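The latch has dropped almost level, with its ball at (176,348). I'll press it gently down to make sure it seats.

Emit:
jog_arm --commands '[0,0,0.6,0,0,0,0,0,0,0.5,0,0,0,0,0,0,0.2,0,0,0,0,0,0,0,0,0,0,0,0,0,0,0,0,0,0]'

```text
t: 63.25
tool_pos: [0.4587, 0.0421, 0.0749]
tool_rot: [-0.213, 3.132, -0.001]
contact_force: [0.0, 0.3, 0.2]
opening: -0.0001
grip_force: 0.0
```

Emit:
jog_arm --commands '[0,0,0.1,0,0,0,0,0,0,0.06,0,0,0,0,0,0,0,0,0,0,0]'

```text
t: 63.62
tool_pos: [0.4579, 0.0424, 0.0649]
tool_rot: [-0.214, 3.134, -0.0]
contact_force: [-3.0, -0.7, 6.9]
opening: -0.0001
grip_force: 3.7
```

Contact came at z = 65 mm, the height of a level bar's top face. I'll lift off and check.

Emit:
jog_arm --commands '[0,0,-0.5,0,0,0,0,0,0,-1,0,0,0,0,0,0,-1,0,0,0,0,0,0,-1,0,0,0,0,0,1,0,0,0,0,0,0,1,0,0,0,0,0,0,1,0,0,0,0,0,0,1,0,0,0,0,0,0,0,0,0,0,0,0,0,0,0,0,0,0,0]'

```text
t: 64.88
tool_pos: [0.4247, 0.2801, 0.2733]
tool_rot: [0.215, -3.134, 0.001]
contact_force: [-0.1, 0.1, 0.7]
opening: -0.0
grip_force: 0.0
```

```bash
python3 -c "
from h import *
go()
d=snap('side'); e=snap('top')
for c,d2 in (('side',d),('top',e)):
    W=world(d2); X,Y,Z=W[...,0],W[...,1],W[...,2]
    P=W[(Z>.05)&(Z<.09)&(abs((X-.4515)*.99+(Y-.09)*.136)<.03)&(Y>.098)&(Y<.135)]; print(c,'ball',len(P),P.mean(0),P.max(0))
a=e['image'][120:250,190:310,::-1]; b=d['image'][120:250,180:300,::-1]
cv2.imwrite('pics/c12.png',cv2.resize(np.hstack([a,b]),(800,433)))
"
```

```text
at [0.4247 0.2801 0.2733] open -0.0 F [-0.1  0.1  0.7] grip 0.0 t 64.875
side ball 22 [0.44615778 0.106056   0.06258457] [0.45970336 0.11074159 0.06951683]
top ball 51 [0.44905084 0.10779085 0.06563802] [0.45994798 0.11862796 0.07583476]
```

View pics/c12.png

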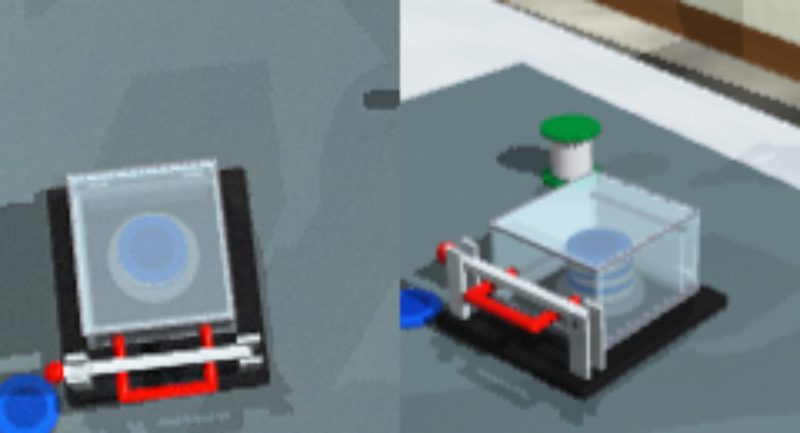

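The picture shows the cover closed, the latch bar level in its catch (ball at (55,371) in the left crop) and the pile intact. I'm handing the job in.

```bash
python3 -c "
from h import *
print(job.finish_job())"
```

```text
the job is handed in; nothing more can be done
None
```

The job is handed in: all three modules present are piled on the plate with a separator on each, the cover is closed and the latch bar lies in its catch; the last pictures show this, but the hand-in returned no verdict.

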